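Draw a bur tray out of its bay with a pull hook

TASK

The small steel bur tray stands too far back under the low roof of its bay. Take the pull hook from its wire cradle, hook it behind the tray's front wall and gently draw the tray along its track until it has snapped past the spring rollers, then hold it hard against the front stop for half a second with a steady pull of about 15 N (never over 20 N, which would bend the hook). Then unhook and put the hook back in its cradle as it was, keep fingers off the tray, and leave the tray seated and everything else where it stands.

Things in the scene. Friction and masses are not known exactly. Their poses are not given: they have to be found in the camera images.
- tray_bay: White bay fixed on the trolley top, open at the front (-x). Origin on the trolley top; x along the track to the back, z up. Floor from x = -112 to +60 mm, top 6 mm up. Rails 76 mm apart inside, tops 26 mm up; from x = -55 mm back their lips (68 mm apart) keep the tray from lifting. Back wall at x = 54 mm. The roller catch (rollers in the track sides, grey housings 22 mm tall, out to y = +-68 mm) is about x = -70 mm; the tray snaps past it at a pull of 3 to 9 N.
- roof_edge (a point): Middle of the lower front edge of the bay's roof: 85 mm up, at x = -62 mm of the bay, axes as the bay's. From here the roof (6 mm thick, 104 mm wide, on side walls 82 mm apart inside) runs back to the back wall.
- seat (a point): Where the tray's origin is when it is seated, as drawn: on the track's floor, at x = -54 mm of the bay, axes as the bay's. The stop bar with its spring rollers is adjustable and may be set up to 6 mm nearer or farther along x, which no reading tells: find it by feel. Track's end bar: front of the tray at the seat, 20 mm up, rigid. A tray pushed back out of the catch is more than 11 mm behind its seat.
- bur_tray: Loose open steel tray on the track, 72 mm long (x), 72 mm wide, 28 mm high, walls and floor 3 mm, 0.15 to 0.3 kg. Origin at the centre of its underside; x to the back of the bay, z up. Starts 50 to 70 mm behind its seat. Front wall x = -36 to -33 mm; behind it an empty compartment to x = +7 mm, 58 mm wide; then a grey bur holder. In the bay its rim is 34 mm, its inner floor 9 mm above the trolley top.
- wall_top (a point): Middle of the top of the tray's front wall, at its inner face: (-33, 0, 28) mm in the tray's frame. The hook goes behind (+x of) this.
- pull_hook: Loose hook, 0.07 kg: grey handle 100 mm long (x), 12 mm wide (y), 20 mm high (z), then a steel rod 7 mm thick along +x, bent straight down at x = 105 mm. Origin at the centre of the handle; x along the handle to the hook, z up. Starts in the cradle with its origin at point hook_place, axes as the cradle's. More than 20 N on the tray bends it (failed).
- hook_tip (a point): Lowest point of the hook's downward end, at (105, 0, -31.5) mm in the hook's frame.
- handle_end (a point): Free end of the hook's handle, on its axis, at (-50, 0, 0) mm in the hook's frame.
- hook_cradle: Cradle fixed on the trolley top: grey base 110 x 60 x 6 mm, two steel wire forks at x = -38 and +38 mm, open at the top, 16 mm wide inside, flared to 30 mm, tops 60 mm up; seats for the handle's underside 35 mm up. Origin on the trolley top at the centre; x along the lying hook to its hook end. Between the forks the handle is free to grasp from above.
- hook_place (a point): Where the hook's origin is when it lies in the cradle: 45 mm above the cradle's origin, axes as the cradle's. Put back means within 8 mm sideways, 12 mm lengthwise, 5 mm in height, 0.12 rad in direction and tilt.
- dappen_dish: small loose waisted glass dish, 33 mm across, 26 mm tall; a bystander: origin at the centre of its underside, not to be shifted by more than 20 mm.
- timer: loose white desk timer with a small display, 62 x 62 x 21 mm; a bystander: origin at the centre of its underside, not to be shifted by more than 20 mm.
- mouth_mirror: loose thin steel mouth mirror, 149 mm long, lying flat; a bystander: origin at the centre of its underside, not to be shifted by more than 20 mm.
- scissors: loose steel scissors, 116 x 49 x 8 mm, lying flat; a bystander: origin at the centre of its underside, not to be shifted by more than 20 mm.
- marker_pen: loose marker pen, 135 mm long, 16 mm thick, lying flat; a bystander: origin at the centre of its underside, not to be shifted by more than 20 mm.

How it is judged (in metres and radians):
On the way, in this order (a step that is already met when the one before it is completed fails the run):
1. the hook's tip is inside the tray's front compartment, below its rim (x of hook_tip in the frame of bur_tray between -0.033 and 0.008 m and z of hook_tip in the frame of bur_tray below 0.024 m and y of hook_tip in the frame of bur_tray between -0.03 and 0.03 m), for 0.1 s.
2. the hook holds the seated tray still against the front stop with more than 12 N for 0.3 s (x of bur_tray in the frame of tray_bay between -0.0625 and -0.0455 m and angle between bur_tray's own z axis and vertical below 0.06 rad and contact force between pull_hook and bur_tray above 12 N and linear speed of bur_tray below 0.005 m/s), for 0.3 s.
At the end, for the whole second after the job is handed in: The tray lies flat behind the rollers at the stop (origin within 8.5 mm of the point seat along the track, which covers every stop setting); the hook lies at rest in the cradle as it began, within 12 mm lengthwise, 8 mm sideways, 5 mm in height, 0.12 rad in direction and tilt, let go (x of bur_tray in the frame of tray_bay between -0.0625 and -0.0455 m and angle between bur_tray's own z axis and vertical below 0.06 rad and linear speed of each of bur_tray, pull_hook below 0.01 m/s and x of pull_hook in the frame of hook_cradle between -0.012 and 0.012 m and y of pull_hook in the frame of hook_cradle between -0.008 and 0.008 m and z of pull_hook in the frame of hook_cradle between 0.04 and 0.05 m and angle between the x axis of pull_hook and the x axis of hook_cradle, either way round below 0.12 rad and x of hook_tip in the frame of hook_cradle above 0 m and angle between pull_hook's own z axis and vertical below 0.12 rad); the robot touches nothing.
It fails at once if the hook presses on the tray with more than 20 N (contact force between pull_hook and bur_tray above 20 N).
It fails at once if the fingers or the arm touch the tray (contact force between any of the fingers, the arm and bur_tray above 0.5 N).
It fails at once if the tray is tipped (angle between bur_tray's own z axis and vertical above 0.2 rad).
It fails at once if a bystander is shifted by more than 20 mm (distance of any of dappen_dish, timer, mouth_mirror, scissors, marker_pen from where it was at the start of the episode above 0.02 m).
It also fails if it takes over 64 s, if anything falls off the work surface, if the arm or the gripper's body presses on something with over 40 N, if the wrist force passes 120 N, or if a joint passes its speed limit or range.

ROBOT

A 7-joint arm with a two-finger parallel gripper is mounted at the origin on a cart in front of the work surface, level with it; the furniture and walls round the work are solid. World frame = base frame: x ahead of the robot, y to its left, z up, the work surface at z = 0. Lengths are in mm, angles in rad, forces in N, time in s.
With the tool pointing down it reaches from about 400 to 850 mm from the base axis. Payload 4.5 kg.
Tool frame: the origin (TCP) lies midway between the tips of the shut fingers; the grasp point (between the pads) lies robot.grip_depth behind it (robot.grip_depth is the distance from the TCP to the grasp point, in mm); z points along the fingers, y is the direction in which the jaws open and shut (so a half turn about z gives the same grasp; the last joint's range is limited). The gripper opens to 85 mm and grips with 20 to 120 N. Pads are 22 mm wide; open, the fingers measure 114 mm over their backs; the gripper's body (76 mm by 85 mm) begins 54 mm behind the grasp point. The pads swing forward as they close: fully open they stand 13 mm farther back than shut.
Start: joints at [1.215, 0.689, -0.195, 1.565, 0.157, 0.902, -0.215], TCP at [237.534, -578.13, 207.717] pointing down, gripper open.
Joint ranges: [-3.01, 3.01], [-0.46, 2.08], [-1.47, 1.51], [0.13, 2.56], [-1, 4.14], [0.04, 2.09], [-2.66, 2.66]. Speed limits (rad/s): [2.57, 2.57, 3.14, 3.14, 3.14, 3.14, 3.14].

INTERFACE

Orientations are given as a unit quaternion [w, x, y, z].
In Python, from station import robot gives the robot as it stands.
- The arm moves only by the tool servo_tool, never from a script. Its argument "series" is a list of rows, each an object with "claw": the closure in counts, from 0 (fully open) to 255 (shut); "dp": the shift along the tool's x, y, z normalised to -1 to 1, where 1 is 30 mm, a list of three; "delta_rot": the turn, a rotation vector about the tool's x, y, z normalised to -1 to 1, where 1 is 6 degrees, a list of three. A call has 1 to 5 rows; each row shifts and turns the commanded pose from where the row before left it, along the tool's axes as they then stand; what a row does not reach is not made up. A row lasts 1/8 s, in which the tool goes at most 62.5 mm and 10.7 degrees, less where a joint would pass 70% of its speed; a pose out of reach is approached as far as the arm can. A call with a number of a shift or a turn outside -1 to 1 is refused whole. A call with a gripper value outside its range is refused whole. The fingers move at their own pace and stop on an object; "newtons" is the grip in N (left out, the last holds). Time passes only in rows, so rows that do not move let the fingers close. It gives the time, the measured TCP pose, the force and the opening at its end, in the units of the state.
- robot.get_obs(): the state, without advancing time (a new reading comes with each control period).
- robot.read_camera(name): name is "side" or "top"; returns the picture (400x640x3 uint8, red, green, blue); there is no depth.
- robot.calibration(name): a dict with "camera_matrix" (3x3 intrinsics, pixels), "k1" (the pictures are not rectified: a ray, as slopes to the right and down, at radius r is drawn at 1 + k1 r^2 times it, then the intrinsics apply), "world_to_cam" (4x4, takes a point from world to camera coordinates). Camera axes: x right, y down, z forward; pixel columns grow to the right and rows downward; lengths in mm; the calibration is good to about 2 mm. A picture is of the moment at which its call begins. calibration takes no time and is no camera call.
- robot.finish_job(): hands the job in, once; it reports no verdict.
Trained networks look in the newest picture that a camera, given by its name, has taken for a name from the list of things; names that differ only in an ending like _2 or _b are one class to them, and where a whole thing is asked for, a point or a joint stands for the part that bears it (a point fixed in the world has none). Each returns a list of dicts, best first, with "confidence" (0 to 1); they miss things now and then, are a little off and sometimes report something else, mostly with a low value. They report only what shows in the picture. A call takes as long as a camera call.
- robot.find_in(camera, query): "at" ([column, row] in pixels, amid what is visible of it).
The state is a dict: "clock": time; "joints": joint angles; "joint_vel": joint speeds; "effort": joint torques, N m; "tool_pos": TCP position; "ee_rot": TCP orientation; "ft_force": force on the tool from outside, world axes, zero at the start; "torque": the same for the moment, N m; "opening": finger opening in mm.
Only numpy, scipy, OpenCV 4.12 (cv2) and the standard library are available. Lean on these libraries where they do the work, as an engineer would, in place of code of your own. Each camera call takes 0.05 s, during which the arm holds its last target.

## Working session

There is one attempt and no reset: what is moved stays moved. The work goes in short steps, Python scripts to look and compute and a tool call to move; the robot and the scene stay as the last step left them, time stands still between calls to the robot, and variables do not carry over. Pictures are saved under pics/ and viewed, and the job is handed in when it is done.

Besides the shell and the picture viewer there is one more tool, called after "Emit:" as name(argument=value, ...) on one line, values as JSON. servo_tool: Moves the arm, as the interface text tells. Scaled input: -1 to 1 covers 30 mm each way for a shift and 6 degrees each way for a turn. Its arguments: {"type":"object","properties":{"series":{"type":"array","items":{"type":"object","properties":{"claw":{"type":"number"},"dp":{"type":"array","items":{"type":"number"}},"delta_rot":{"type":"array","items":{"type":"number"}}}}},"newtons":{"type":"number"}},"required":["series"]}

```bash
ls; mkdir -p pics; python3 - <<'E'
from station import robot
import cv2,json
print(robot.get_obs()); print(robot.grip_depth)
for c in ("side","top"):
    im=robot.read_camera(c); cv2.imwrite(f"pics/{c}0.png",im[:,:,::-1])
    k=robot.calibration(c); print(c,k)
    for q in ["tray_bay","roof_edge","bur_tray","wall_top","pull_hook","hook_tip","handle_end","hook_cradle","dappen_dish","timer","mouth_mirror","scissors","marker_pen"]:
        try:
            r=robot.find_in(c,q); print(q,[( [round(float(v),1) for v in x['at']],round(x['confidence'],2)) for x in r[:3]])
        except Exception as e: print(q,e)
print(robot.get_obs()['clock'])
E
```

```text
pics
{'clock': 0.0, 'joints': array([ 1.21480126,  0.68998944, -0.19456036,  1.56640903,  0.1572945 ,
        0.90247742, -0.21510103]), 'joint_vel': array([ 0.00043898,  0.00172914,  0.00047892, -0.00031319,  0.00130594,
       -0.00134839, -0.00029738]), 'effort': array([ 9.62848208e-05, -5.39620399e+01, -1.26678821e+00, -1.58544695e+01,
        9.01994761e-03,  9.36767610e-03, -2.16673271e-05]), 'tool_pos': array([ 237.1998576 , -577.45830676,  206.86454046]), 'ee_rot': array([-9.15200350e-04,  9.81055097e-01,  1.93726625e-01, -2.33192836e-04]), 'ft_force': array([ 0.44730437, -0.16077617, -0.08126554]), 'torque': array([-0.04754137,  0.01738716,  0.03391602]), 'opening': 85.42383051309878}
18.700000000000003
side {'camera_matrix': array([[428.75478378,   0.        , 324.45239201],
       [  0.        , 428.75478378, 202.330923  ],
       [  0.        ,   0.        ,   1.        ]]), 'k1': 0.03324146492686161, 'world_to_cam': array([[-9.00745583e-01, -4.33716498e-01,  2.33964490e-02,
         5.20801003e+02],
       [-2.30211952e-01,  4.31041180e-01, -8.72471179e-01,
         1.93
[... 989 characters left out ...]
00],
       [-9.92441083e-01, -3.15782850e-02, -1.18589666e-01,
         5.44477404e+02],
       [ 1.19007295e-01, -1.16849068e-02, -9.92824620e-01,
         9.84119538e+02],
       [ 0.00000000e+00,  0.00000000e+00,  0.00000000e+00,
         1.00000000e+00]])}
tray_bay [([315.0, 140.4], 0.83)]
roof_edge [([314.8, 142.6], 0.62)]
bur_tray []
wall_top []
pull_hook [([401.8, 200.4], 0.84)]
hook_tip [([401.3, 198.9], 0.51)]
handle_end [([403.9, 201.1], 0.79)]
hook_cradle [([392.6, 205.5], 0.65)]
dappen_dish [([244.6, 227.2], 0.52)]
timer [([375.6, 147.8], 0.74)]
mouth_mirror [([315.5, 144.4], 0.57), ([207.5, 244.8], 0.49)]
scissors [([242.2, 146.8], 0.76)]
marker_pen [([410.4, 129.2], 0.51)]
1.4
```

```bash
python3 - <<'E'
import cv2
a=cv2.imread('pics/side0.png'); cv2.imwrite('pics/side0z.png',cv2.resize(a[120:350,210:430],None,fx=3.4,fy=3.4,interpolation=cv2.INTER_CUBIC)[:600])
# fit within 800x600
cv2.imwrite('pics/side0z.png',cv2.resize(a[130:280,220:420],(800,600),interpolation=cv2.INTER_CUBIC))
b=cv2.imread('pics/top0.png'); cv2.imwrite('pics/top0z.png',cv2.resize(b[80:260,200:440],(800,600),interpolation=cv2.INTER_CUBIC))
E
```

```text
(no output)
```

View pics/side0.png

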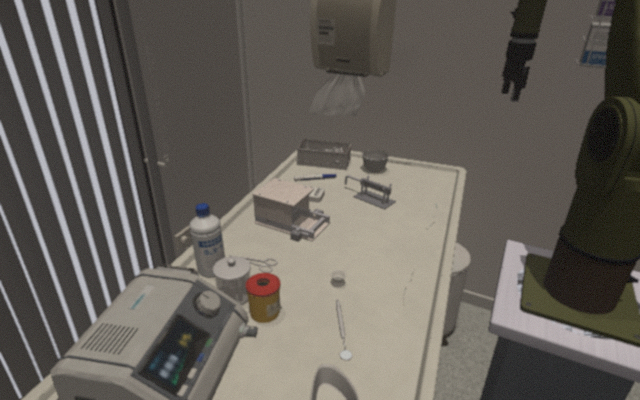

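View pics/top0.png

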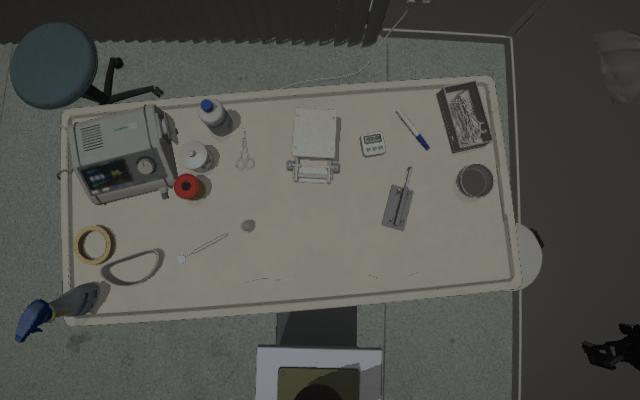

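View pics/side0z.png

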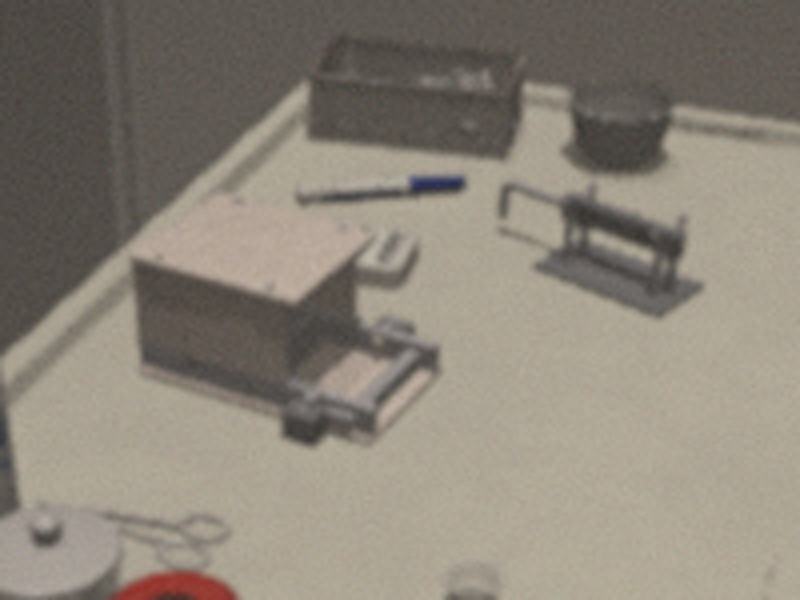

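View pics/top0z.png

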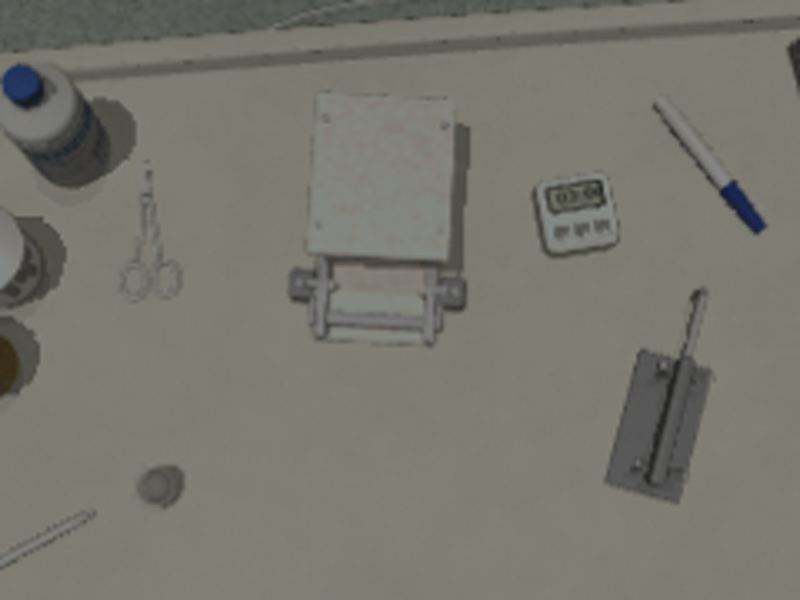

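```bash
cat > h.py <<'E'
import numpy as np,cv2
from station import robot
def proj(c,P):
    k=robot.calibration(c);T=k['world_to_cam'];K=k['camera_matrix']
    P=np.atleast_2d(P).astype(float);q=P@T[:3,:3].T+T[:3,3];s=q[:,:2]/q[:,2:]
    s=s*(1+k['k1']*(s**2).sum(1,keepdims=True))
    return s*[K[0,0],K[1,1]]+[K[0,2],K[1,2]]
def unproj(c,uv,z):
    k=robot.calibration(c);T=k['world_to_cam'];K=k['camera_matrix']
    d=(np.array(uv,float)-[K[0,2],K[1,2]])/[K[0,0],K[1,1]]
    s=d.copy()
    for _ in range(20): s=d/(1+k['k1']*(s@s))
    R=T[:3,:3];o=-R.T@T[:3,3];r=R.T@np.array([s[0],s[1],1]);t=(z-o[2])/r[2];return o+t*r
def crop(src,dst,x0,y0,w,h,f,pts=[]):
    a=cv2.imread(src) if isinstance(src,str) else src
    b=cv2.resize(a[y0:y0+h,x0:x0+w],None,fx=f,fy=f,interpolation=cv2.INTER_CUBIC)
    b=cv2.convertScaleAbs(b,alpha=1.6)
    for i in range(0,w,10):
        cv2.putText(b,str(x0+i),(i*f,10),0,.33,(0,255,255),1);cv2.line(b,(i*f,12),(i*f,18),(0,255,255),1)
    for i in range(10,h,10):
        cv2.putText(b,str(y0+i),(0,i*f+4),0,.33,(0,255,255),1);cv2.line(b,(24,i*f),(30,i*f),(0,255,255),1)
    for p in pts: cv2.circle(b,(int((p[0]-x0+.5)*f),int((p[1]-y0+.5)*f)),3,(0,0,255),1)
    cv2.imwrite(dst,b)
def frame(x,y,yaw,P):
    c,s=np.cos(yaw),np.sin(yaw);P=np.atleast_2d(P).astype(float)
    return np.c_[x+c*P[:,0]-s*P[:,1],y+s*P[:,0]+c*P[:,1],P[:,2]]
E
python3 - <<'E'
from h import *
crop('pics/top0.png','pics/t_bay.png',280,100,75,90,8 if 0 else 6)
crop('pics/top0.png','pics/t_cr.png',375,160,50,75,8)
crop('pics/side0.png','pics/s_bay.png',245,170,90,75,8)
crop('pics/side0.png','pics/s_cr.png',335,165,70,50,10)
E
```

```text
(no output)
```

View pics/t_bay.png

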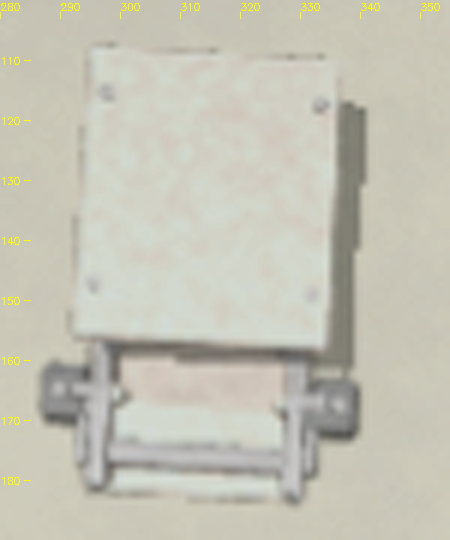

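View pics/t_cr.png

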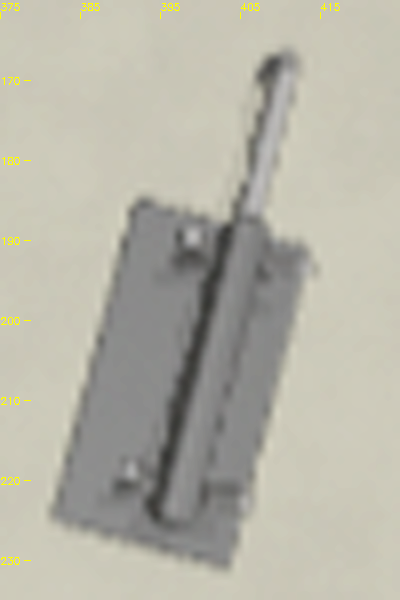

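View pics/s_bay.png

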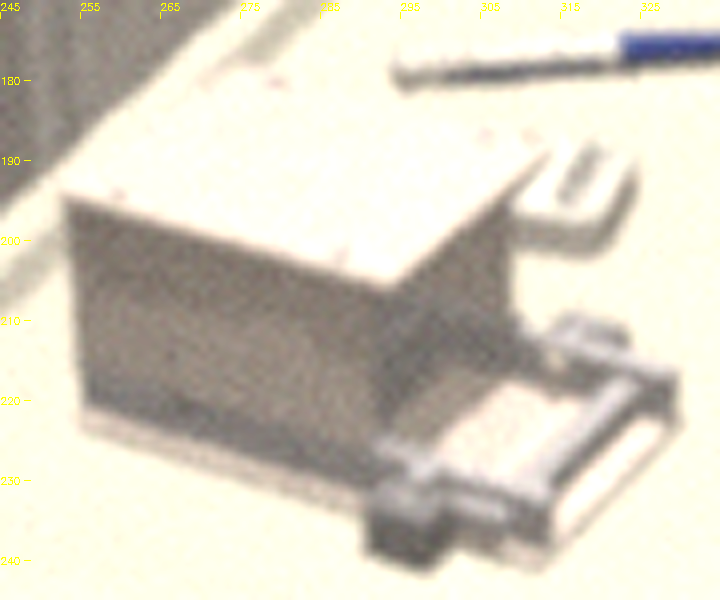

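View pics/s_cr.png

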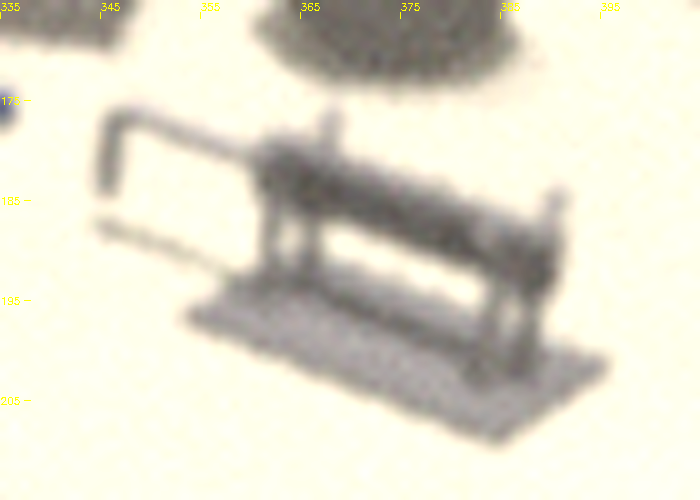

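```bash
cat > fit.py <<'E'
from h import *
from scipy.optimize import least_squares
bay=dict(top=([(-62,52,91),(-62,-52,91),(57,-52,91),(57,52,91)],[(292.2,156.2),(334.3,158.2),(336.2,109.5),(295.5,107.7)]),
 side=([(-62,52,91),(-62,-52,91),(57,52,91)],[(293.5,205.75),(313.6,188.75),(252.75,194.4)]))
cr=dict(top=([(55,30,6),(55,-30,6),(-55,-30,6),(-55,30,6)],[(391.9,184.75),(413.75,190.6),(404,231.25),(381.5,224.6)]),
 side=([(55,30,6),(-55,30,6),(-55,-30,6)],[(353.5,196.8),(384.5,209.3),(395.7,201.5)]))
for n,d in (('bay',bay),('cradle',cr)):
  for cams in (['top'],['side'],['top','side']):
    def f(p):
        return np.concatenate([(proj(c,frame(p[0],p[1],p[2],np.array(d[c][0])+[ (p[3] if (n=='bay' and a[0]==57) else 0,0,0) for a in d[c][0]]))-(np.array(d[c][1])-.5)).ravel() for c in cams]+[[p[3]*.01]])
    r=least_squares(f,[600,0 if n=='bay' else -200,0,0]);print(n,cams,r.x.round(3),r.fun.round(1))
E
python3 fit.py
```

```text
bay ['top'] [ 6.84817e+02  2.93250e+01 -1.70000e-02  2.95900e+00] [-0.4 -0.1  0.5  0.1  0.7  0.1 -0.9 -0.2  0. ]
bay ['side'] [ 6.83823e+02  3.24060e+01 -1.70000e-02 -3.05200e+00] [-0.2  0.1  0.3 -0.4 -0.1  0.2 -0. ]
bay ['top', 'side'] [ 6.84864e+02  2.95520e+01 -1.70000e-02  1.34100e+00] [-0.5 -0.1  0.5  0.   0.6  0.8 -1.   0.5  0.  -0.5  0.4 -1.  -1.2 -0.8
  0. ]
cradle ['top'] [ 5.14494e+02 -1.93024e+02 -2.39000e-01  0.00000e+00] [ 0.  -0.3  0.2 -0.1 -0.2 -0.1  0.   0.4  0. ]
cradle ['side'] [ 5.11335e+02 -1.88353e+02 -2.58000e-01  0.00000e+00] [-0.7 -0.3  0.1  0.1  0.6  0.1  0. ]
cradle ['top', 'side'] [ 5.13755e+02 -1.92484e+02 -2.42000e-01  0.00000e+00] [-0.1 -0.  -0.   0.3 -0.5  0.2 -0.2  0.7 -1.  -1.   0.1 -0.8  0.2 -0.8
  0. ]
```

```bash
python3 - <<'E'
from h import *
B=(684.8,29.6,-.017);C=(514,-192.5,-.241)
a=cv2.imread('pics/side0.png')
g=(np.clip(a/110.,0,1)**.6*150).astype(np.uint8)
def ov(src,c,x0,y0,w,h,f,out):
    P=[]
    P+=list(proj(c,frame(*C,[(55,30,6),(55,-30,6),(-55,30,6),(-55,-30,6),(105,0,13.5),(-50,0,55),(50,0,55),(105,0,52)])))
    P+=list(proj(c,frame(*B,[(-62,52,91),(-62,-52,91),(-70,68,22),(-70,-68,22),(-112,38,26),(-112,-38,26),(-90,38,20),(-90,-38,20)])))
    crop(src,out,x0,y0,w,h,f,P)
ov(g,'side',280,185,50,45,14,'pics/s_in.png')
ov('pics/side0.png','side',335,165,70,50,10,'pics/s_cro.png')
ov('pics/top0.png','top',375,160,50,75,8,'pics/t_cro.png')
ov('pics/top0.png','top',280,100,75,90,6,'pics/t_bo.png')
E
```

```text
(no output)
```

View pics/s_in.png

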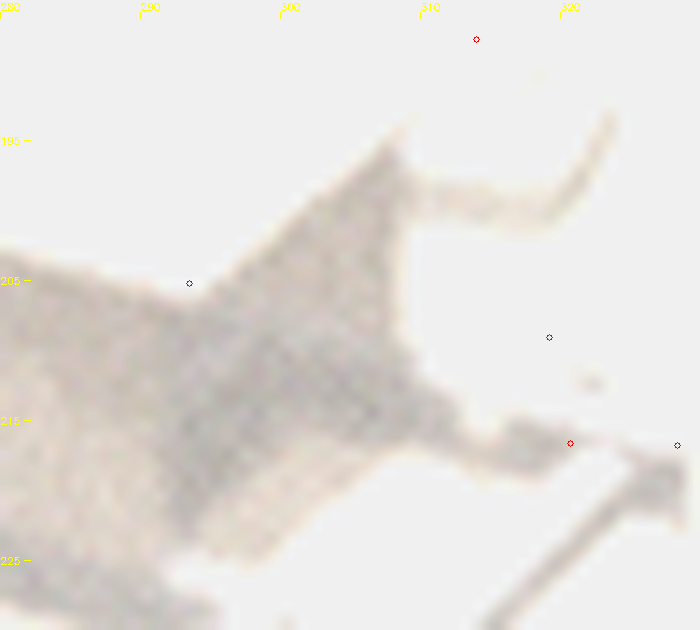

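View pics/s_cro.png

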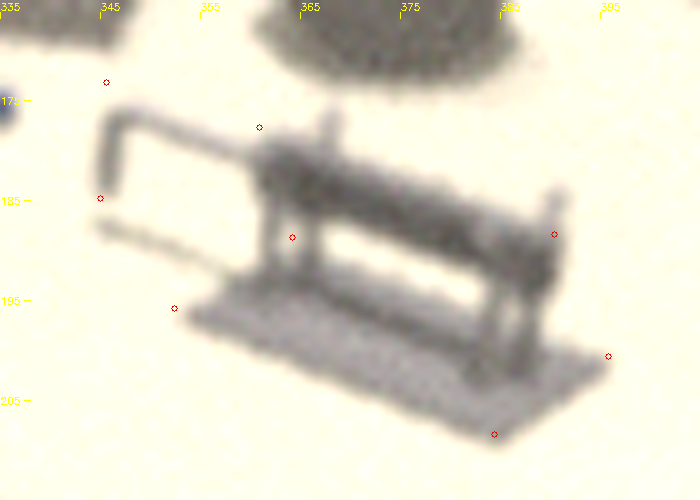

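View pics/t_cro.png

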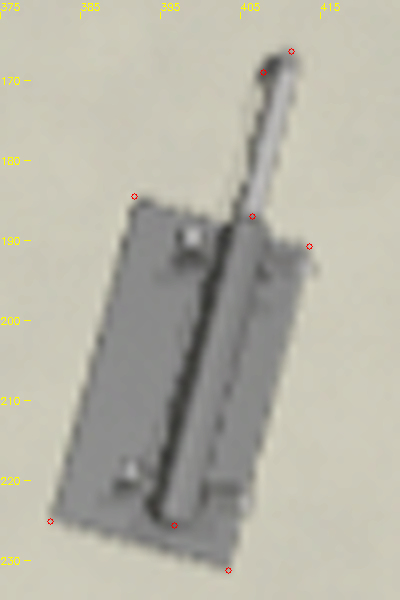

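View pics/t_bo.png

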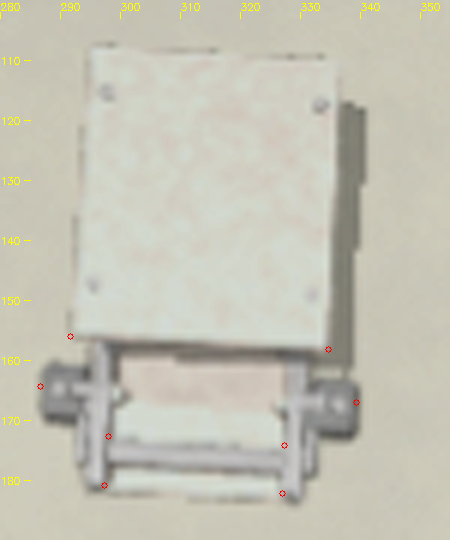

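Emit:
servo_tool(series=[{"claw": 0, "dp": [0.96, -0.6, 0], "delta_rot": [0, 0, 0]}, {"claw": 0, "dp": [0.96, -0.6, 0], "delta_rot": [0, 0, 0]}, {"claw": 0, "dp": [0.96, -0.6, 0], "delta_rot": [0, 0, 0]}, {"claw": 0, "dp": [0.96, -0.6, 0], "delta_rot": [0, 0, 0]}, {"claw": 0, "dp": [0.96, -0.6, 0], "delta_rot": [0, 0, 0]}])

```text
clock: 2.02
tool_pos: [337.2, -439.3, 207.8]
ee_rot: [0.0, 0.981, 0.194, 0.0]
ft_force: [-0.1, 0.0, -0.1]
opening: 85.7
```

Emit:
servo_tool(series=[{"claw": 0, "dp": [0.96, -0.6, 0], "delta_rot": [0, 0, 0]}, {"claw": 0, "dp": [0.96, -0.6, 0], "delta_rot": [0, 0, 0]}, {"claw": 0, "dp": [0.96, -0.6, 0], "delta_rot": [0, 0, 0]}, {"claw": 0, "dp": [0.96, -0.6, 0], "delta_rot": [0, 0, 0]}, {"claw": 0, "dp": [0.96, -0.6, 0], "delta_rot": [0, 0, 0]}])

```text
clock: 2.65
tool_pos: [436.2, -301.3, 207.8]
ee_rot: [0.0, 0.981, 0.194, 0.0]
ft_force: [0.8, -0.3, 0.7]
opening: 85.5
```

Emit:
servo_tool(series=[{"claw": 0, "dp": [0.96, -0.6, 0], "delta_rot": [0, 0, 0]}, {"claw": 0, "dp": [0.96, -0.6, 0], "delta_rot": [0, 0, 0]}, {"claw": 0, "dp": [0.96, -0.6, 0], "delta_rot": [0, 0, 0]}, {"claw": 0, "dp": [0, 0, 0.6], "delta_rot": [0, 0, 1]}, {"claw": 0, "dp": [0, 0, 0.6], "delta_rot": [0, 0, 1]}])

```text
clock: 3.28
tool_pos: [495.6, -218.9, 171.5]
ee_rot: [0.0, 0.996, 0.089, 0.001]
ft_force: [-0.3, -0.1, -0.7]
opening: 85.3
```

Emit:
servo_tool(series=[{"claw": 0, "dp": [0, 0, 0.6], "delta_rot": [0, 0, 1]}, {"claw": 0, "dp": [0, 0, 0.6], "delta_rot": [0, 0, 1]}, {"claw": 0, "dp": [0, 0, 0.6], "delta_rot": [0, 0, 1]}, {"claw": 0, "dp": [0, 0, 0], "delta_rot": [0, 0, 1]}, {"claw": 0, "dp": [0, 0, 0], "delta_rot": [0, 0, 0]}])

```text
clock: 3.9
tool_pos: [495.1, -219.3, 117.6]
ee_rot: [0.0, 0.993, -0.118, -0.0]
ft_force: [0.5, 0.0, 0.5]
opening: 85.4
```

Emit:
servo_tool(series=[{"claw": 0, "dp": [0.4, -1.0, 0], "delta_rot": [0, 0, 0.04]}, {"claw": 0, "dp": [0, 0, 0.6], "delta_rot": [0, 0, 0]}, {"claw": 0, "dp": [0, 0, 0], "delta_rot": [0, 0, 0]}])

```text
clock: 4.28
tool_pos: [513.1, -192.6, 99.2]
ee_rot: [-0.0, 0.993, -0.12, -0.001]
ft_force: [-0.5, -0.4, 0.1]
opening: 85.3
```

```bash
python3 - <<'E'
from h import *
for c in ('top','side'):
    cv2.imwrite(f'pics/{c}1.png',robot.read_camera(c)[:,:,::-1])
o=robot.get_obs();print(o['tool_pos'],o['ee_rot'])
crop('pics/top1.png','pics/t1.png',375,150,60,85,7)
crop('pics/side1.png','pics/s1.png',325,135,90,75,8)
E
```

```text
[ 513.55230643 -193.6843841   100.11172648] [ 2.13788809e-04  9.92656006e-01 -1.20971061e-01  1.02450838e-04]
```

View pics/t1.png

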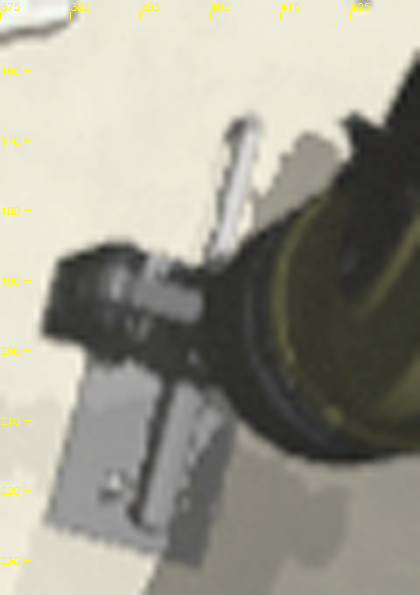

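View pics/s1.png

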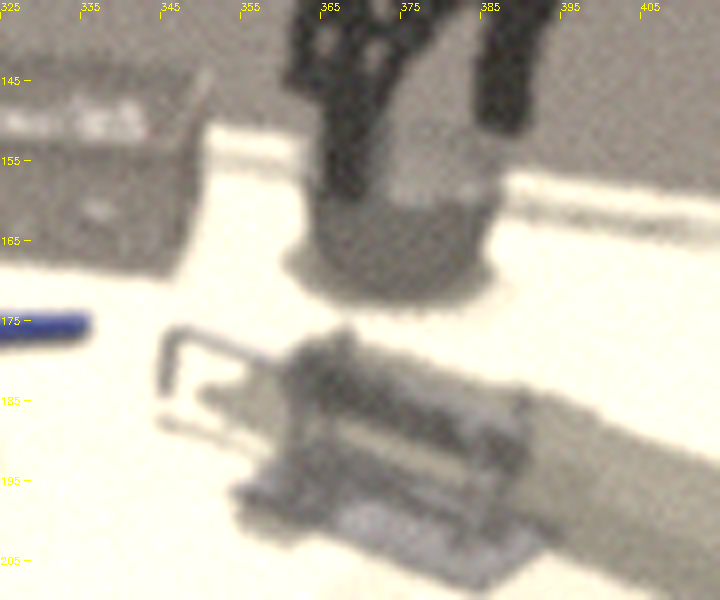

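Emit:
servo_tool(series=[{"claw": 0, "dp": [0, 0, 1], "delta_rot": [0, 0, 0]}, {"claw": 0, "dp": [0, 0, 1], "delta_rot": [0, 0, 0]}, {"claw": 0, "dp": [0, 0, 0.45], "delta_rot": [0, 0, 0]}, {"claw": 0, "dp": [0, 0, 0], "delta_rot": [0, 0, 0]}])

```text
clock: 4.88
tool_pos: [513.4, -193.4, 26.1]
ee_rot: [0.0, 0.993, -0.121, -0.0]
ft_force: [0.1, 0.3, 0.7]
opening: 85.5
```

Emit:
servo_tool(newtons=40, series=[{"claw": 255, "dp": [0, 0, 0], "delta_rot": [0, 0, 0]}, {"claw": 255, "dp": [0, 0, 0], "delta_rot": [0, 0, 0]}, {"claw": 255, "dp": [0, 0, 0], "delta_rot": [0, 0, 0]}, {"claw": 255, "dp": [0, 0, 0], "delta_rot": [0, 0, 0]}, {"claw": 255, "dp": [0, 0, 0], "delta_rot": [0, 0, 0]}])

```text
clock: 5.5
tool_pos: [513.8, -193.2, 26.6]
ee_rot: [0.0, 0.993, -0.121, 0.0]
ft_force: [-0.6, -0.5, 4.1]
opening: 9.9
```

Emit:
servo_tool(newtons=110, series=[{"claw": 255, "dp": [0, 0, 0], "delta_rot": [0, 0, 0]}, {"claw": 255, "dp": [0, 0, 0], "delta_rot": [0, 0, 0]}, {"claw": 255, "dp": [0, 0, 0], "delta_rot": [0, 0, 0]}])

```text
clock: 5.88
tool_pos: [513.9, -193.2, 26.8]
ee_rot: [0.0, 0.993, -0.121, 0.0]
ft_force: [-0.5, -0.1, 5.6]
opening: 6.9
```

```bash
python3 - <<'E'
from h import *
for c in ('side',):
    cv2.imwrite(f'pics/{c}2.png',robot.read_camera(c)[:,:,::-1])
o=robot.get_obs();print(o['tool_pos'],o['ee_rot'],o['ft_force'],o['torque'],o['opening'])
crop('pics/side2.png','pics/s2.png',325,135,90,75,8)
E
```

```text
[ 513.89781538 -193.21061612   26.78589827] [ 1.05035255e-04  9.92646156e-01 -1.21051572e-01  3.38568951e-04] [-1.49389066  0.24798877  5.80422619] [ 0.09881224  0.15428016 -0.00120807] 6.934112996087035
```

View pics/s2.png

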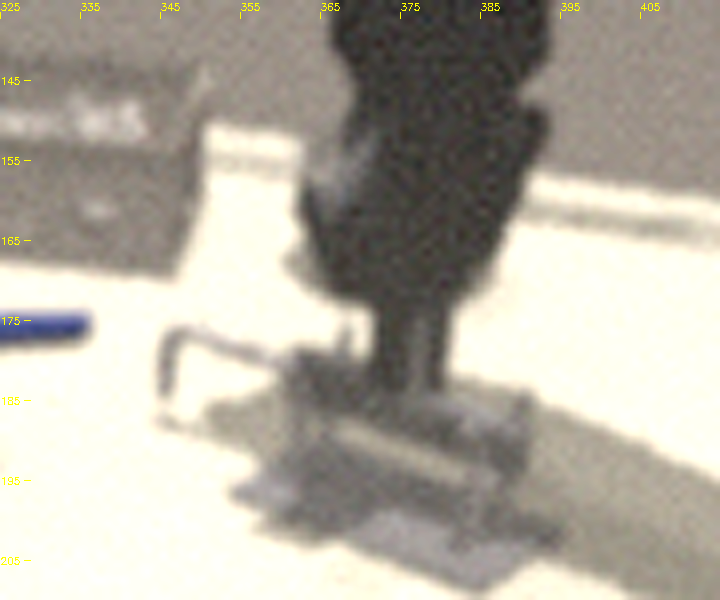

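Emit:
servo_tool(series=[{"claw": 255, "dp": [0, 0, -0.3], "delta_rot": [0, 0, 0]}, {"claw": 255, "dp": [0, 0, -0.7], "delta_rot": [0, 0, 0]}, {"claw": 255, "dp": [0, 0, -1], "delta_rot": [0, 0, 0]}, {"claw": 255, "dp": [0, 0, -1], "delta_rot": [0, 0, 0]}, {"claw": 255, "dp": [0, 0, 0], "delta_rot": [0, 0, 0]}])

```text
clock: 6.55
tool_pos: [515.2, -193.7, 118.4]
ee_rot: [0.0, 0.993, -0.121, 0.002]
ft_force: [0.1, -0.7, -0.8]
opening: 7.5
```

Emit:
servo_tool(series=[{"claw": 255, "dp": [0, 0, 0], "delta_rot": [0, 0, -0.7]}, {"claw": 255, "dp": [0, 0, 0], "delta_rot": [0, 0, -0.7]}, {"claw": 255, "dp": [0, 0, 0], "delta_rot": [0, 0, -0.76]}, {"claw": 255, "dp": [-0.1, -0.94, 0], "delta_rot": [0, 0, 0]}, {"claw": 255, "dp": [-0.1, -0.94, 0], "delta_rot": [0, 0, 0]}])

```text
clock: 7.18
tool_pos: [507.7, -136.1, 115.3]
ee_rot: [-0.0, 1.0, -0.009, -0.001]
ft_force: [-0.1, -0.1, -0.3]
opening: 6.8
```

Emit:
servo_tool(series=[{"claw": 255, "dp": [-0.1, -0.94, 0], "delta_rot": [0, 0, 0]}, {"claw": 255, "dp": [-0.1, -0.94, 0], "delta_rot": [0, 0, 0]}, {"claw": 255, "dp": [-0.1, -0.94, 0], "delta_rot": [0, 0, 0]}, {"claw": 255, "dp": [-0.1, -0.94, 0], "delta_rot": [0, 0, 0]}, {"claw": 255, "dp": [-0.1, -0.94, 0], "delta_rot": [0, 0, 0]}])

```text
clock: 7.8
tool_pos: [495.1, 5.5, 115.4]
ee_rot: [0.0, 1.0, -0.008, -0.001]
ft_force: [-0.6, 0.7, -1.0]
opening: 7.3
```

Emit:
servo_tool(series=[{"claw": 255, "dp": [-0.06, -0.94, 0], "delta_rot": [0, 0, 0]}, {"claw": 255, "dp": [0, 0, 0], "delta_rot": [0, 0, 0]}, {"claw": 255, "dp": [0, 0, 0], "delta_rot": [0, 0, 0]}])

```text
clock: 8.18
tool_pos: [494.1, 31.9, 115.7]
ee_rot: [0.001, 1.0, -0.009, -0.001]
ft_force: [0.2, -0.8, -0.9]
opening: 7.2
```

```bash
python3 - <<'E'
from h import *
for c in ('top','side'):
    cv2.imwrite(f'pics/{c}3.png',robot.read_camera(c)[:,:,::-1])
o=robot.get_obs();p=o['tool_pos'];q=o['ee_rot'];print(p,q,o['ft_force'],o['torque'],o['opening'])
psi=2*np.arctan2(q[2],q[1]);O=[p[0],p[1],psi];z=p[2]+18.2
for c in ('top','side'):
    P=proj(c,frame(*O,[(105,0,z-31.5),(105,0,z+3.5),(50,0,z+10),(-50,0,z+10),(50,0,z),(-50,0,z)]));print(c,P.round(0).tolist())
    crop(f'pics/{c}3.png',f'pics/{c}3z.png',*((270,140,95,90,6) if c=='top' else (260,155,90,75,8)),P)
E
```

```text
[494.38727246  31.32665041 115.93212464] [ 5.16628621e-04  9.99956487e-01 -9.31020636e-03 -2.78806663e-04] [-0.49115131 -0.11749179 -2.06909789] [-0.03171743  0.01343344 -0.01665433] 6.974385574750216
top [[313.0, 165.0], [313.0, 163.0], [312.0, 186.0], [309.0, 230.0], [312.0, 187.0], [309.0, 231.0]]
side [[312.0, 193.0], [313.0, 181.0], [333.0, 183.0], [373.0, 193.0], [333.0, 187.0], [373.0, 197.0]]
```

View pics/top3z.png

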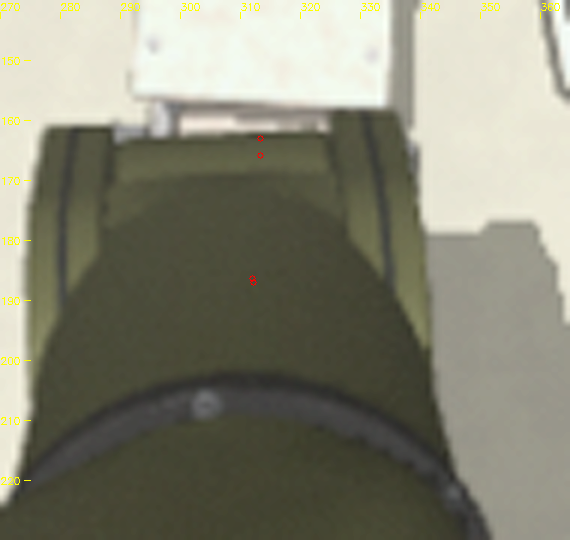

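View pics/side3z.png

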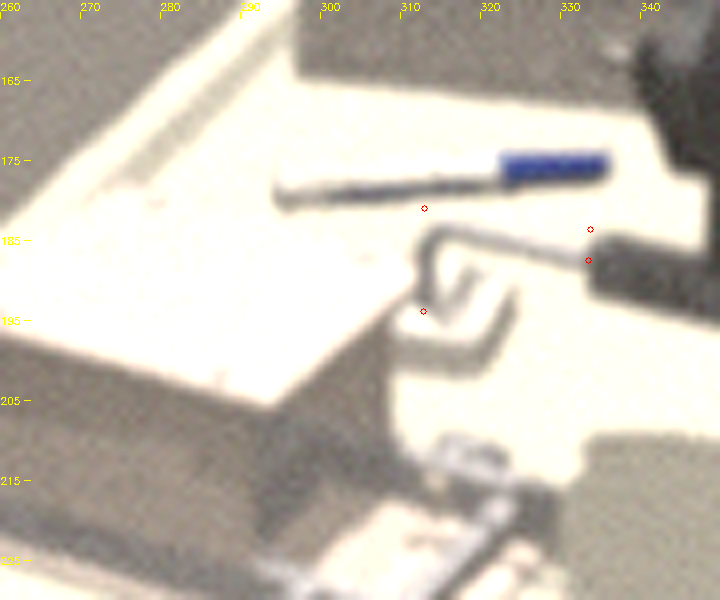

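Emit:
servo_tool(series=[{"claw": 255, "dp": [0, -0.05, 0.8], "delta_rot": [0, 0, 0]}, {"claw": 255, "dp": [0, 0, 0.8], "delta_rot": [0, 0, 0]}, {"claw": 255, "dp": [0, 0, 0.5], "delta_rot": [0, 0, 0]}, {"claw": 255, "dp": [0, 0, 0], "delta_rot": [0, 0, 0]}])

```text
clock: 8.78
tool_pos: [494.0, 33.6, 52.4]
ee_rot: [0.0, 1.0, -0.009, -0.001]
ft_force: [-0.2, 0.1, -1.1]
opening: 7.0
```

```bash
python3 - <<'E'
from h import *
for c in ('side',):
    cv2.imwrite(f'pics/{c}4.png',robot.read_camera(c)[:,:,::-1])
o=robot.get_obs();p=o['tool_pos'];q=o['ee_rot'];print(p,q,o['ft_force'],o['torque'],o['opening'])
psi=2*np.arctan2(q[2],q[1]);O=[p[0],p[1],psi];z=p[2]+18.2
for c in ('side',):
    P=proj(c,frame(*O,[(105,0,z-31.5),(105,0,z+3.5),(50,0,z+10),(-50,0,z+10),(50,0,z),(-50,0,z)]));print(c,P.round(0).tolist())
    crop(f'pics/{c}4.png',f'pics/{c}4z.png',*((270,140,95,90,6) if c=='top' else (270,165,90,75,8)),P)
E
```

```text
[494.53149472  33.77342783  53.08752322] [ 2.03353284e-04  9.99962292e-01 -8.67750665e-03 -2.73285056e-04] [-0.59269187 -0.57780028 -1.43829087] [-0.01770461 -0.01714474 -0.04746605] 7.448694009193777
side [[312.0, 216.0], [312.0, 204.0], [332.0, 207.0], [371.0, 217.0], [332.0, 211.0], [370.0, 221.0]]
```

View pics/side4z.png

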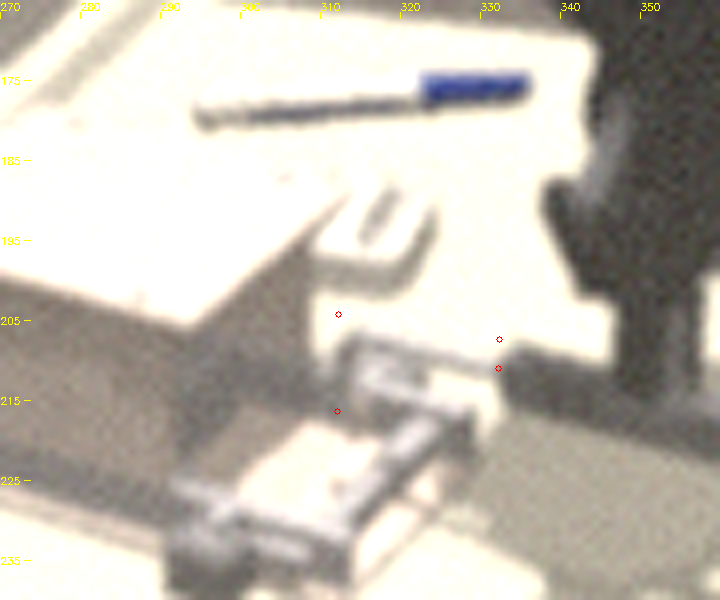

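```bash
python3 - <<'E'
from h import *
C=(514,-192.5,-.241)
print(proj('side',frame(*C,[(50,0,45),(105,0,45),(105,0,48.5),(105,0,13.5),(-50,0,45),(-50,0,55)])).round(1))
print(proj('side',frame(494.3,33.5,-.0175,[(50,0,71.3),(105,0,71.3),(105,0,74.8),(105,0,39.8),(50,0,81.3),(50,0,61.3)])).round(1))
E
```

```text
[[360.2 180.4]
 [345.1 174.9]
 [345.1 173.8]
 [344.6 184.3]
 [389.6 191.1]
 [390.  187.9]]
[[331.9 210.5]
 [311.9 205. ]
 [311.9 203.8]
 [311.8 215.9]
 [332.  206.9]
 [331.8 214. ]]
```

Emit:
servo_tool(series=[{"claw": 255, "dp": [0, 0, -0.13], "delta_rot": [0, 0, 0]}, {"claw": 255, "dp": [0.5, 0.02, 0], "delta_rot": [0, 0, 0]}, {"claw": 255, "dp": [0.5, 0.02, 0], "delta_rot": [0, 0, 0]}, {"claw": 255, "dp": [0.5, 0, 0], "delta_rot": [0, 0, 0]}])

```text
clock: 9.32
tool_pos: [540.7, 32.3, 58.3]
ee_rot: [-0.0, 1.0, -0.008, 0.001]
ft_force: [0.0, 0.0, -1.8]
opening: 6.8
```

Emit:
servo_tool(series=[{"claw": 255, "dp": [0.5, 0, 0], "delta_rot": [0, 0, 0]}, {"claw": 255, "dp": [0.5, 0, 0], "delta_rot": [0, 0, 0]}, {"claw": 255, "dp": [0, 0, 0], "delta_rot": [0, 0, 0]}])

```text
clock: 9.7
tool_pos: [570.9, 31.9, 58.1]
ee_rot: [-0.0, 1.0, -0.008, 0.001]
ft_force: [0.5, 0.5, -0.4]
opening: 6.7
```

```bash
python3 - <<'E'
from h import *
for c in ('side',):
    cv2.imwrite(f'pics/{c}5.png',robot.read_camera(c)[:,:,::-1])
o=robot.get_obs();p=o['tool_pos'];q=o['ee_rot'];print(p,q,o['ft_force'],o['torque'],o['opening'])
crop(f'pics/side5.png',f'pics/side5z.png',270,165,90,75,8)
E
```

```text
[569.74139768  31.86876384  57.80683924] [ 1.57057037e-05  9.99965722e-01 -8.26603221e-03  4.75780910e-04] [-0.0853159  -0.30481774  0.11946041] [-0.01130245  0.07491367 -0.0213827 ] 7.130377625876241
```

View pics/side5z.png

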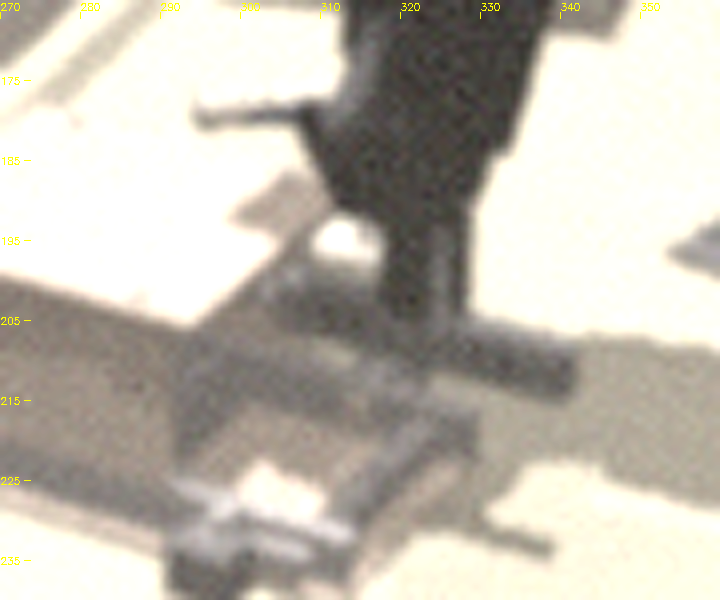

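Emit:
servo_tool(series=[{"claw": 255, "dp": [0, 0, 0.1], "delta_rot": [0, 0, 0]}, {"claw": 255, "dp": [0, 0, 0.1], "delta_rot": [0, 0, 0]}])

```text
clock: 10.0
tool_pos: [568.9, 32.0, 51.0]
ee_rot: [0.0, 1.0, -0.008, -0.0]
ft_force: [-0.2, 0.3, -0.5]
opening: 7.1
```

Emit:
servo_tool(series=[{"claw": 255, "dp": [0, 0, 0.06], "delta_rot": [0, 0, 0]}])

```text
clock: 10.12
tool_pos: [569.1, 31.9, 49.0]
ee_rot: [0.0, 1.0, -0.008, -0.0]
ft_force: [-0.6, -0.3, -0.5]
opening: 7.0
```

Emit:
servo_tool(series=[{"claw": 255, "dp": [0, 0, 0.06], "delta_rot": [0, 0, 0]}])

```text
clock: 10.25
tool_pos: [569.4, 31.9, 47.3]
ee_rot: [0.0, 1.0, -0.008, -0.0]
ft_force: [-0.1, -0.2, -0.3]
opening: 6.8
```

Emit:
servo_tool(series=[{"claw": 255, "dp": [0, 0, 0.06], "delta_rot": [0, 0, 0]}])

```text
clock: 10.38
tool_pos: [569.6, 31.9, 45.5]
ee_rot: [0.0, 1.0, -0.008, -0.0]
ft_force: [-0.3, -0.3, -0.6]
opening: 7.1
```

Emit:
servo_tool(series=[{"claw": 255, "dp": [0, 0, 0.06], "delta_rot": [0, 0, 0]}])

```text
clock: 10.5
tool_pos: [569.6, 31.9, 43.8]
ee_rot: [0.0, 1.0, -0.008, 0.0]
ft_force: [0.7, -0.6, -0.5]
opening: 7.1
```

Emit:
servo_tool(series=[{"claw": 255, "dp": [0, 0, 0.06], "delta_rot": [0, 0, 0]}])

```text
clock: 10.62
tool_pos: [569.6, 31.9, 42.0]
ee_rot: [0.0, 1.0, -0.008, 0.0]
ft_force: [-0.3, -0.9, -0.4]
opening: 7.0
```

Emit:
servo_tool(series=[{"claw": 255, "dp": [0, 0, 0.06], "delta_rot": [0, 0, 0]}])

```text
clock: 10.75
tool_pos: [569.6, 31.9, 40.2]
ee_rot: [0.0, 1.0, -0.008, 0.0]
ft_force: [0.2, 0.5, -0.7]
opening: 7.5
```

Emit:
servo_tool(series=[{"claw": 255, "dp": [0, 0, 0.06], "delta_rot": [0, 0, 0]}, {"claw": 255, "dp": [0, 0, 0.06], "delta_rot": [0, 0, 0]}])

```text
clock: 11.0
tool_pos: [569.6, 31.9, 36.6]
ee_rot: [0.0, 1.0, -0.008, 0.0]
ft_force: [-0.3, -1.0, -0.5]
opening: 7.2
```

Emit:
servo_tool(series=[{"claw": 255, "dp": [0, 0, 0.06], "delta_rot": [0, 0, 0]}, {"claw": 255, "dp": [0, 0, 0.06], "delta_rot": [0, 0, 0]}])

```text
clock: 11.25
tool_pos: [569.6, 31.9, 33.0]
ee_rot: [0.0, 1.0, -0.008, 0.0]
ft_force: [-0.5, 0.0, -0.2]
opening: 7.1
```

Emit:
servo_tool(series=[{"claw": 255, "dp": [0, 0, 0.1], "delta_rot": [0, 0, 0]}, {"claw": 255, "dp": [-0.1, 0, 0], "delta_rot": [0, 0, 0]}, {"claw": 255, "dp": [-0.1, 0, 0], "delta_rot": [0, 0, 0]}, {"claw": 255, "dp": [-0.1, 0, 0], "delta_rot": [0, 0, 0]}])

```text
clock: 11.75
tool_pos: [560.3, 32.1, 30.2]
ee_rot: [0.0, 1.0, -0.008, -0.0]
ft_force: [0.2, 0.7, -1.3]
opening: 6.9
```

Emit:
servo_tool(series=[{"claw": 255, "dp": [-0.1, 0, 0], "delta_rot": [0, 0, 0]}, {"claw": 255, "dp": [-0.1, 0, 0], "delta_rot": [0, 0, 0]}, {"claw": 255, "dp": [-0.1, 0, 0], "delta_rot": [0, 0, 0]}])

```text
clock: 12.12
tool_pos: [551.9, 32.2, 30.2]
ee_rot: [0.0, 1.0, -0.008, 0.001]
ft_force: [0.5, -0.9, -1.0]
opening: 7.1
```

Emit:
servo_tool(series=[{"claw": 255, "dp": [-0.1, 0, 0], "delta_rot": [0, 0, 0]}, {"claw": 255, "dp": [-0.1, 0, 0], "delta_rot": [0, 0, 0]}, {"claw": 255, "dp": [-0.1, 0, 0], "delta_rot": [0, 0, 0]}])

```text
clock: 12.5
tool_pos: [542.5, 32.4, 30.1]
ee_rot: [0.0, 1.0, -0.008, 0.0]
ft_force: [0.3, 0.4, -1.2]
opening: 7.3
```

Emit:
servo_tool(series=[{"claw": 255, "dp": [-0.1, 0, 0], "delta_rot": [0, 0, 0]}, {"claw": 255, "dp": [-0.1, 0, 0], "delta_rot": [0, 0, 0]}, {"claw": 255, "dp": [-0.1, 0, 0], "delta_rot": [0, 0, 0]}])

```text
clock: 12.88
tool_pos: [533.4, 32.5, 30.1]
ee_rot: [0.0, 1.0, -0.008, 0.0]
ft_force: [1.2, 1.6, -0.7]
opening: 6.8
```

Emit:
servo_tool(series=[{"claw": 255, "dp": [-0.1, 0, 0], "delta_rot": [0, 0, 0]}, {"claw": 255, "dp": [-0.1, 0, 0], "delta_rot": [0, 0, 0]}, {"claw": 255, "dp": [-0.1, 0, 0], "delta_rot": [0, 0, 0]}])

```text
clock: 13.25
tool_pos: [524.4, 32.6, 30.1]
ee_rot: [0.0, 1.0, -0.008, 0.0]
ft_force: [0.5, 0.9, -1.2]
opening: 7.2
```

```bash
python3 - <<'E'
from h import *
for c in ('side',):
    cv2.imwrite(f'pics/{c}6.png',robot.read_camera(c)[:,:,::-1])
o=robot.get_obs();p=o['tool_pos'];q=o['ee_rot'];print(p,q,o['ft_force'],o['torque'],o['opening'])
crop(f'pics/side6.png',f'pics/side6z.png',270,165,90,75,8)
E
```

```text
[523.80131886  32.66542712  30.08473739] [ 5.63163389e-05  9.99966342e-01 -8.19456035e-03 -4.01704906e-04] [-0.62449923 -0.05861403 -0.4417374 ] [-0.00924985 -0.157911   -0.02561267] 7.1542677148299365
```

View pics/side6z.png

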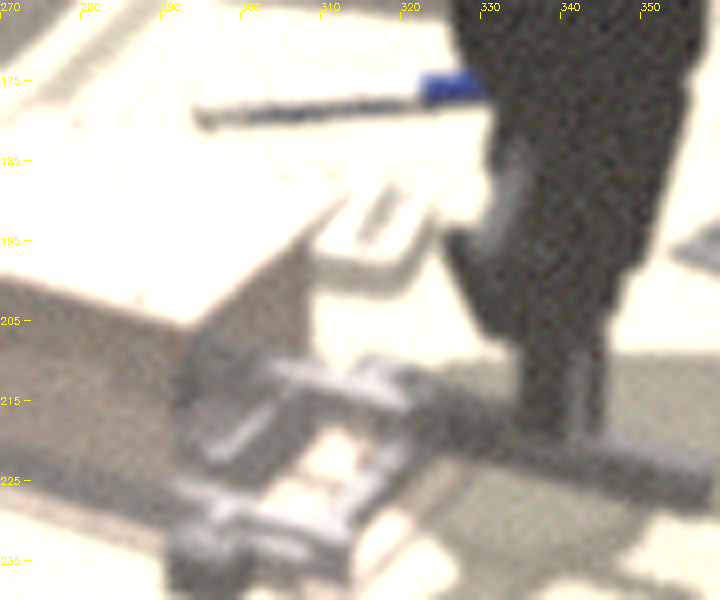

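Emit:
servo_tool(series=[{"claw": 255, "dp": [-0.07, 0, 0], "delta_rot": [0, 0, 0]}, {"claw": 255, "dp": [-0.07, 0, 0], "delta_rot": [0, 0, 0]}, {"claw": 255, "dp": [-0.07, 0, 0], "delta_rot": [0, 0, 0]}])

```text
clock: 13.68
tool_pos: [518.2, 32.8, 30.1]
ee_rot: [0.0, 1.0, -0.008, 0.0]
ft_force: [-0.1, 0.7, -0.7]
opening: 7.2
```

Emit:
servo_tool(series=[{"claw": 255, "dp": [-0.03, 0, 0], "delta_rot": [0, 0, 0]}, {"claw": 255, "dp": [-0.03, 0, 0], "delta_rot": [0, 0, 0]}])

```text
clock: 13.92
tool_pos: [516.5, 32.8, 30.1]
ee_rot: [0.0, 1.0, -0.008, 0.0]
ft_force: [0.8, -0.4, -1.3]
opening: 6.9
```

Emit:
servo_tool(series=[{"claw": 255, "dp": [-0.03, 0, 0], "delta_rot": [0, 0, 0]}, {"claw": 255, "dp": [-0.03, 0, 0], "delta_rot": [0, 0, 0]}])

```text
clock: 14.18
tool_pos: [514.7, 32.8, 30.1]
ee_rot: [0.0, 1.0, -0.008, 0.0]
ft_force: [0.0, -0.6, -1.5]
opening: 7.2
```

Emit:
servo_tool(series=[{"claw": 255, "dp": [-0.03, 0, 0], "delta_rot": [0, 0, 0]}, {"claw": 255, "dp": [-0.03, 0, 0], "delta_rot": [0, 0, 0]}])

```text
clock: 14.42
tool_pos: [512.9, 32.9, 30.1]
ee_rot: [0.0, 1.0, -0.008, 0.0]
ft_force: [0.6, 0.5, -1.9]
opening: 7.4
```

Emit:
servo_tool(series=[{"claw": 255, "dp": [-0.03, 0, 0], "delta_rot": [0, 0, 0]}, {"claw": 255, "dp": [-0.03, 0, 0], "delta_rot": [0, 0, 0]}])

```text
clock: 14.68
tool_pos: [511.1, 32.9, 30.1]
ee_rot: [0.0, 1.0, -0.008, 0.0]
ft_force: [2.1, -0.1, -0.8]
opening: 7.5
```

Emit:
servo_tool(series=[{"claw": 255, "dp": [-0.03, 0, 0], "delta_rot": [0, 0, 0]}])

```text
clock: 14.8
tool_pos: [510.4, 32.8, 30.1]
ee_rot: [0.0, 1.0, -0.008, 0.0]
ft_force: [1.9, -0.1, -1.1]
opening: 7.2
```

Emit:
servo_tool(series=[{"claw": 255, "dp": [-0.03, 0, 0], "delta_rot": [0, 0, 0]}])

```text
clock: 14.92
tool_pos: [510.3, 32.9, 30.2]
ee_rot: [-0.0, 1.0, -0.008, 0.001]
ft_force: [4.0, -1.1, -1.2]
opening: 7.0
```

Emit:
servo_tool(series=[{"claw": 255, "dp": [-0.03, 0, 0], "delta_rot": [0, 0, 0]}])

```text
clock: 15.05
tool_pos: [510.2, 33.0, 30.3]
ee_rot: [-0.0, 1.0, -0.008, 0.002]
ft_force: [5.1, 0.4, -2.1]
opening: 7.0
```

Emit:
servo_tool(series=[{"claw": 255, "dp": [-0.03, 0, 0], "delta_rot": [0, 0, 0]}])

```text
clock: 15.18
tool_pos: [509.0, 33.2, 30.3]
ee_rot: [-0.0, 1.0, -0.008, 0.001]
ft_force: [5.2, -0.6, -3.2]
opening: 7.2
```

Emit:
servo_tool(series=[{"claw": 255, "dp": [-0.03, 0, 0], "delta_rot": [0, 0, 0]}])

```text
clock: 15.3
tool_pos: [507.1, 33.2, 30.2]
ee_rot: [-0.0, 1.0, -0.008, 0.001]
ft_force: [4.8, -0.2, -1.0]
opening: 7.4
```

Emit:
servo_tool(series=[{"claw": 255, "dp": [-0.03, 0, 0], "delta_rot": [0, 0, 0]}])

```text
clock: 15.42
tool_pos: [505.0, 33.0, 30.1]
ee_rot: [0.0, 1.0, -0.008, -0.001]
ft_force: [2.2, 0.9, -1.7]
opening: 7.2
```

Emit:
servo_tool(series=[{"claw": 255, "dp": [-0.03, 0, 0], "delta_rot": [0, 0, 0]}])

```text
clock: 15.55
tool_pos: [503.6, 32.9, 30.0]
ee_rot: [0.0, 1.0, -0.008, -0.001]
ft_force: [1.6, -0.2, -1.2]
opening: 7.2
```

Emit:
servo_tool(series=[{"claw": 255, "dp": [-0.03, 0, 0], "delta_rot": [0, 0, 0]}])

```text
clock: 15.68
tool_pos: [502.7, 32.9, 30.0]
ee_rot: [0.0, 1.0, -0.008, -0.001]
ft_force: [1.9, 1.0, -1.5]
opening: 7.2
```

Emit:
servo_tool(series=[{"claw": 255, "dp": [-0.03, 0, 0], "delta_rot": [0, 0, 0]}])

```text
clock: 15.8
tool_pos: [501.9, 32.9, 30.0]
ee_rot: [0.0, 1.0, -0.008, -0.001]
ft_force: [1.5, 0.7, -0.5]
opening: 7.1
```

Emit:
servo_tool(series=[{"claw": 255, "dp": [-0.03, 0, 0], "delta_rot": [0, 0, 0]}])

```text
clock: 15.92
tool_pos: [501.2, 32.9, 30.0]
ee_rot: [0.0, 1.0, -0.008, -0.001]
ft_force: [0.2, -1.2, -0.7]
opening: 7.3
```

Emit:
servo_tool(series=[{"claw": 255, "dp": [-0.03, 0, 0], "delta_rot": [0, 0, 0]}])

```text
clock: 16.05
tool_pos: [500.4, 32.9, 30.0]
ee_rot: [0.0, 1.0, -0.008, -0.001]
ft_force: [-0.5, 0.7, -0.5]
opening: 7.2
```

Emit:
servo_tool(series=[{"claw": 255, "dp": [-0.03, 0, 0], "delta_rot": [0, 0, 0]}])

```text
clock: 16.18
tool_pos: [499.6, 32.9, 30.0]
ee_rot: [0.0, 1.0, -0.008, -0.001]
ft_force: [0.3, 0.1, -1.8]
opening: 6.7
```

Emit:
servo_tool(series=[{"claw": 255, "dp": [-0.03, 0, 0], "delta_rot": [0, 0, 0]}])

```text
clock: 16.3
tool_pos: [498.9, 33.0, 30.0]
ee_rot: [0.0, 1.0, -0.008, -0.0]
ft_force: [0.2, -0.0, 0.0]
opening: 6.8
```

Emit:
servo_tool(series=[{"claw": 255, "dp": [-0.03, 0, 0], "delta_rot": [0, 0, 0]}])

```text
clock: 16.42
tool_pos: [498.3, 33.1, 30.1]
ee_rot: [0.0, 1.0, -0.008, -0.0]
ft_force: [0.4, 0.6, -0.6]
opening: 7.0
```

Emit:
servo_tool(series=[{"claw": 255, "dp": [-0.03, 0, 0], "delta_rot": [0, 0, 0]}])

```text
clock: 16.55
tool_pos: [497.5, 33.1, 30.1]
ee_rot: [0.0, 1.0, -0.008, -0.0]
ft_force: [-0.5, -0.1, -0.6]
opening: 7.2
```

Emit:
servo_tool(series=[{"claw": 255, "dp": [-0.03, 0, 0], "delta_rot": [0, 0, 0]}])

```text
clock: 16.68
tool_pos: [496.6, 33.1, 30.1]
ee_rot: [0.0, 1.0, -0.008, 0.0]
ft_force: [-0.8, 0.4, -0.3]
opening: 7.1
```

Emit:
servo_tool(series=[{"claw": 255, "dp": [-0.03, 0, 0], "delta_rot": [0, 0, 0]}])

```text
clock: 16.8
tool_pos: [495.7, 33.1, 30.1]
ee_rot: [0.0, 1.0, -0.008, 0.0]
ft_force: [-0.4, 0.6, -0.0]
opening: 7.2
```

Emit:
servo_tool(series=[{"claw": 255, "dp": [-0.03, 0, 0], "delta_rot": [0, 0, 0]}])

```text
clock: 16.92
tool_pos: [495.0, 33.2, 30.1]
ee_rot: [0.0, 1.0, -0.008, 0.0]
ft_force: [0.9, 0.6, -1.6]
opening: 7.2
```

Emit:
servo_tool(series=[{"claw": 255, "dp": [-0.03, 0, 0], "delta_rot": [0, 0, 0]}])

```text
clock: 17.05
tool_pos: [495.0, 33.2, 30.2]
ee_rot: [-0.0, 1.0, -0.008, 0.001]
ft_force: [1.9, 0.6, -1.5]
opening: 6.9
```

Emit:
servo_tool(series=[{"claw": 255, "dp": [-0.03, 0, 0], "delta_rot": [0, 0, 0]}])

```text
clock: 17.18
tool_pos: [495.0, 33.2, 30.3]
ee_rot: [-0.0, 1.0, -0.008, 0.002]
ft_force: [4.5, 0.7, -2.8]
opening: 7.1
```

Emit:
servo_tool(series=[{"claw": 255, "dp": [-0.03, 0, 0], "delta_rot": [0, 0, 0]}])

```text
clock: 17.3
tool_pos: [495.0, 33.3, 30.4]
ee_rot: [-0.0, 1.0, -0.008, 0.003]
ft_force: [5.5, -1.6, -2.9]
opening: 7.2
```

Emit:
servo_tool(series=[{"claw": 255, "dp": [-0.03, 0, 0], "delta_rot": [0, 0, 0]}])

```text
clock: 17.42
tool_pos: [495.0, 33.3, 30.5]
ee_rot: [-0.0, 1.0, -0.008, 0.004]
ft_force: [7.2, -0.4, -3.6]
opening: 7.2
```

Emit:
servo_tool(series=[{"claw": 255, "dp": [-0.03, 0, 0], "delta_rot": [0, 0, 0]}, {"claw": 255, "dp": [-0.03, 0, 0], "delta_rot": [0, 0, 0]}])

```text
clock: 17.68
tool_pos: [495.1, 33.4, 30.6]
ee_rot: [-0.0, 1.0, -0.009, 0.005]
ft_force: [9.8, -0.5, -4.5]
opening: 7.3
```

Emit:
servo_tool(series=[{"claw": 255, "dp": [-0.03, 0, 0], "delta_rot": [0, 0, 0]}])

```text
clock: 17.8
tool_pos: [495.1, 33.5, 30.7]
ee_rot: [-0.0, 1.0, -0.009, 0.006]
ft_force: [10.3, -0.4, -5.2]
opening: 6.9
```

Emit:
servo_tool(series=[{"claw": 255, "dp": [-0.03, 0, 0], "delta_rot": [0, 0, 0]}])

```text
clock: 17.92
tool_pos: [495.1, 33.5, 30.8]
ee_rot: [-0.0, 1.0, -0.009, 0.007]
ft_force: [12.3, -1.3, -6.1]
opening: 7.1
```

Emit:
servo_tool(series=[{"claw": 255, "dp": [-0.03, 0, 0], "delta_rot": [0, 0, 0]}])

```text
clock: 18.05
tool_pos: [495.1, 33.6, 30.9]
ee_rot: [-0.001, 1.0, -0.009, 0.008]
ft_force: [12.8, -0.4, -6.3]
opening: 7.0
```

Emit:
servo_tool(series=[{"claw": 255, "dp": [0, 0, 0], "delta_rot": [0, 0, 0]}, {"claw": 255, "dp": [0, 0, 0], "delta_rot": [0, 0, 0]}])

```text
clock: 18.3
tool_pos: [495.1, 33.6, 30.9]
ee_rot: [-0.001, 1.0, -0.009, 0.008]
ft_force: [13.4, -1.0, -5.4]
opening: 7.3
```

Emit:
servo_tool(series=[{"claw": 255, "dp": [0, 0, 0], "delta_rot": [0, 0, 0]}, {"claw": 255, "dp": [0, 0, 0], "delta_rot": [0, 0, 0]}])

```text
clock: 18.55
tool_pos: [495.1, 33.6, 30.9]
ee_rot: [-0.001, 1.0, -0.009, 0.008]
ft_force: [12.3, -0.9, -5.5]
opening: 7.0
```

Emit:
servo_tool(series=[{"claw": 255, "dp": [-0.02, 0, 0], "delta_rot": [0, 0, 0]}, {"claw": 255, "dp": [0, 0, 0], "delta_rot": [0, 0, 0]}, {"claw": 255, "dp": [0, 0, 0], "delta_rot": [0, 0, 0]}])

```text
clock: 18.92
tool_pos: [495.1, 33.6, 30.9]
ee_rot: [-0.001, 1.0, -0.009, 0.008]
ft_force: [13.4, -0.3, -6.4]
opening: 6.7
```

Emit:
servo_tool(series=[{"claw": 255, "dp": [0, 0, 0], "delta_rot": [0, 0, 0]}, {"claw": 255, "dp": [0, 0, 0], "delta_rot": [0, 0, 0]}, {"claw": 255, "dp": [0, 0, 0], "delta_rot": [0, 0, 0]}])

```text
clock: 19.3
tool_pos: [495.1, 33.6, 30.9]
ee_rot: [-0.001, 1.0, -0.009, 0.008]
ft_force: [13.9, -1.2, -6.8]
opening: 7.1
```

```bash
python3 - <<'E'
from h import *
o=robot.get_obs();print(o['ft_force'])
for c in ('side','top'):
    cv2.imwrite(f'pics/{c}7.png',robot.read_camera(c)[:,:,::-1])
    o=robot.get_obs();p=o['tool_pos'];q=o['ee_rot'];print(p,q,o['ft_force'],o['torque'],o['opening'])
crop(f'pics/side7.png',f'pics/side7z.png',270,165,90,75,8)
crop(f'pics/top7.png',f'pics/top7z.png',270,130,95,90,6)
E
```

```text
[13.91479981 -1.24800042 -6.82894725]
[495.07705763  33.59331841  30.90930476] [-5.64655132e-04  9.99927371e-01 -8.78528549e-03  8.23115091e-03] [12.63479802 -0.04196153 -7.08299112] [-0.18864268 -2.66422056 -0.08590306] 7.209429273892166
[495.05205329  33.59803532  30.91038821] [-5.60432785e-04  9.99927735e-01 -8.77066506e-03  8.20278434e-03] [13.41706867 -1.43676177 -6.81282802] [-0.15334186 -2.7191591  -0.04733295] 6.641391081021725
```

View pics/side7z.png

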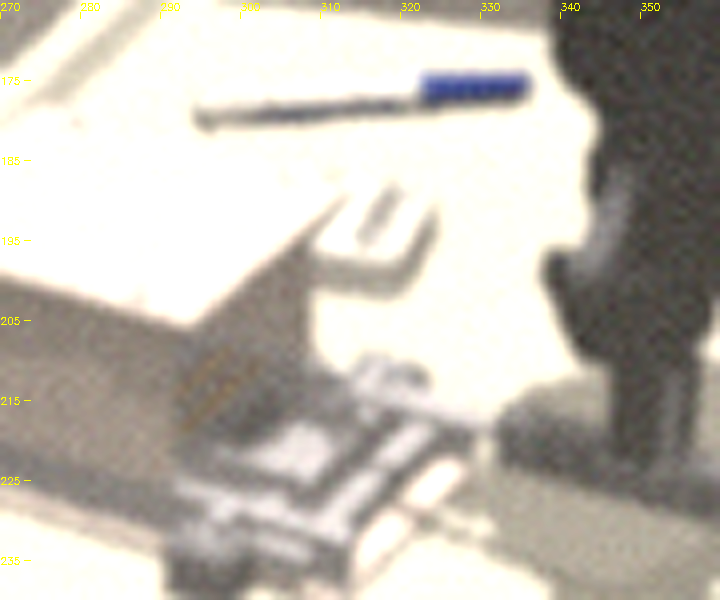

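View pics/top7z.png

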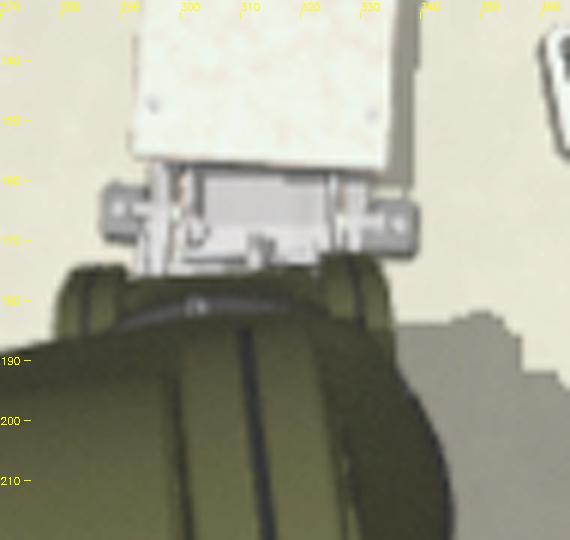

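Emit:
servo_tool(series=[{"claw": 255, "dp": [0.1, 0, 0], "delta_rot": [0, 0, 0]}, {"claw": 255, "dp": [0.1, 0, 0], "delta_rot": [0, 0, 0]}, {"claw": 255, "dp": [0.1, 0, 0], "delta_rot": [0, 0, 0]}, {"claw": 255, "dp": [0.1, 0, 0], "delta_rot": [0, 0, 0]}, {"claw": 255, "dp": [0.1, 0, 0], "delta_rot": [0, 0, 0]}])

```text
clock: 20.02
tool_pos: [499.9, 32.9, 29.9]
ee_rot: [0.0, 1.0, -0.008, -0.001]
ft_force: [0.4, 0.6, -0.1]
opening: 6.9
```

Emit:
servo_tool(series=[{"claw": 255, "dp": [0, 0, 0], "delta_rot": [0, 0, 0]}, {"claw": 255, "dp": [0, 0, 0], "delta_rot": [0, 0, 0]}])

```text
clock: 20.27
tool_pos: [500.7, 33.0, 30.0]
ee_rot: [0.0, 1.0, -0.008, -0.0]
ft_force: [-0.1, 0.1, -0.3]
opening: 7.1
```

Emit:
servo_tool(series=[{"claw": 255, "dp": [0, 0, -0.2], "delta_rot": [0, 0, 0]}, {"claw": 255, "dp": [0, 0, -0.4], "delta_rot": [0, 0, 0]}, {"claw": 255, "dp": [0, 0, -0.7], "delta_rot": [0, 0, 0]}, {"claw": 255, "dp": [0, 0, -0.7], "delta_rot": [0, 0, 0]}, {"claw": 255, "dp": [0, 0, -1], "delta_rot": [0, 0, 0]}])

```text
clock: 20.9
tool_pos: [500.7, 33.0, 121.3]
ee_rot: [0.0, 1.0, -0.008, -0.0]
ft_force: [-0.7, 0.3, -0.8]
opening: 7.1
```

Emit:
servo_tool(series=[{"claw": 255, "dp": [0, 0, 0], "delta_rot": [0, 0, 0]}, {"claw": 255, "dp": [0, 0, 0], "delta_rot": [0, 0, 0]}])

```text
clock: 21.15
tool_pos: [500.8, 33.1, 120.1]
ee_rot: [-0.0, 1.0, -0.008, -0.0]
ft_force: [0.1, -0.6, -0.5]
opening: 7.1
```

```bash
python3 - <<'E'
from h import *
for c in ('side',):
    cv2.imwrite(f'pics/{c}8.png',robot.read_camera(c)[:,:,::-1])
o=robot.get_obs();p=o['tool_pos'];q=o['ee_rot'];print(p,q,o['ft_force'],o['torque'],o['opening'])
psi=2*np.arctan2(q[2],q[1]);O=[p[0],p[1],psi];z=p[2]+18.2
P=proj('side',frame(*O,[(105,0,z-31.5),(105,0,z),(50,0,z),(-50,0,z)]));print(P.round(1).tolist())
crop(f'pics/side8.png',f'pics/side8z.png',290,160,90,75,8,P)
E
```

```text
[500.56334229  33.01807803 119.67419667] [ 9.21345366e-05  9.99966140e-01 -8.20885377e-03 -5.69613703e-04] [ 0.06128818  1.49731348 -0.71106355] [-0.01693056  0.04406442 -0.01253628] 7.211251275345452
[[309.8, 191.8], [309.9, 180.3], [330.5, 185.3], [370.2, 195.1]]
```

View pics/side8z.png

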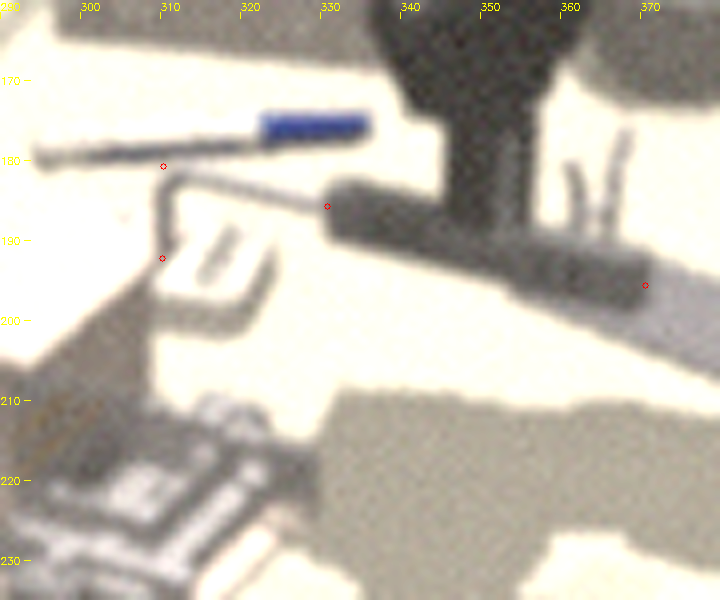

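Emit:
servo_tool(series=[{"claw": 255, "dp": [0.07, 0.94, 0], "delta_rot": [0, 0, 0]}, {"claw": 255, "dp": [0.07, 0.94, 0], "delta_rot": [0, 0, 0]}, {"claw": 255, "dp": [0.07, 0.94, 0], "delta_rot": [0, 0, 0]}, {"claw": 255, "dp": [0.07, 0.94, 0], "delta_rot": [0, 0, 0]}, {"claw": 255, "dp": [0.07, 0.94, 0], "delta_rot": [0, 0, 0]}])

```text
clock: 21.82
tool_pos: [508.5, -108.8, 119.0]
ee_rot: [-0.0, 1.0, -0.008, -0.001]
ft_force: [0.2, 0.5, -0.1]
opening: 7.1
```

Emit:
servo_tool(series=[{"claw": 255, "dp": [0.07, 0.94, 0], "delta_rot": [0, 0, 0]}, {"claw": 255, "dp": [0.07, 0.94, 0], "delta_rot": [0, 0, 0]}, {"claw": 255, "dp": [0.07, 0.94, 0], "delta_rot": [0, 0, 0]}, {"claw": 255, "dp": [0, 0, 0], "delta_rot": [0, 0, 0.72]}, {"claw": 255, "dp": [0, 0, 0], "delta_rot": [0, 0, 0.72]}])

```text
clock: 22.45
tool_pos: [513.3, -193.1, 118.8]
ee_rot: [-0.0, 0.996, -0.085, -0.001]
ft_force: [-0.5, 0.4, -1.0]
opening: 7.4
```

Emit:
servo_tool(series=[{"claw": 255, "dp": [0, 0, 0], "delta_rot": [0, 0, 0.72]}, {"claw": 255, "dp": [0, 0, 0], "delta_rot": [0, 0, 0]}, {"claw": 255, "dp": [0, 0, 0], "delta_rot": [0, 0, 0]}])

```text
clock: 22.82
tool_pos: [513.9, -192.6, 119.5]
ee_rot: [-0.0, 0.993, -0.12, -0.001]
ft_force: [0.0, 0.7, -0.7]
opening: 7.0
```

```bash
python3 - <<'E'
from h import *
X=[]
for i,c in enumerate(('side','top','side')):
    cv2.imwrite(f'pics/{c}9_{i}.png',robot.read_camera(c)[:,:,::-1])
    o=robot.get_obs();X.append(np.r_[o['tool_pos'],2*np.arctan2(o['ee_rot'][2],o['ee_rot'][1]),o['ee_rot']]);print(X[-1].round(4))
p=X[-1];O=[p[0],p[1],p[3]];z=p[2]+18.2
for n,c in (('side9_0','side'),('top9_1','top')):
    P=proj(c,frame(*O,[(105,0,z-31.5),(105,0,z),(50,0,z),(-50,0,z)]));print(P.round(1).tolist())
    crop(f'pics/{n}.png',f'pics/{n}z.png',*((335,135,80,75,8) if c=='side' else (375,150,60,85,7)),P)
E
```

```text
[ 5.139832e+02 -1.926801e+02  1.196726e+02 -2.417000e-01 -1.000000e-04
  9.927000e-01 -1.205000e-01 -4.000000e-04]
[ 5.140711e+02 -1.927363e+02  1.198096e+02 -2.419000e-01 -0.000000e+00
  9.927000e-01 -1.207000e-01 -3.000000e-04]
[ 5.141296e+02 -1.927862e+02  1.199148e+02 -2.421000e-01 -0.000000e+00
  9.927000e-01 -1.208000e-01 -2.000000e-04]
[[346.1, 155.7], [346.6, 145.5], [362.3, 150.5], [393.0, 160.2]]
[[416.6, 161.7], [420.1, 159.1], [414.5, 181.7], [403.9, 223.8]]
```

View pics/side9_0z.png

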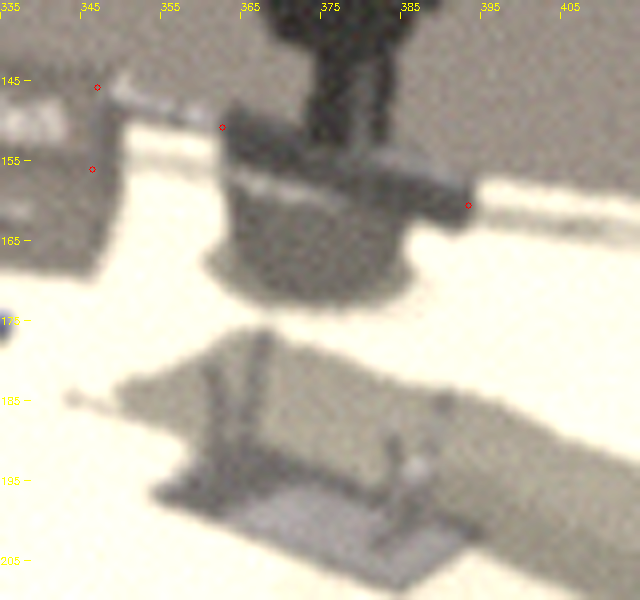

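View pics/top9_1z.png

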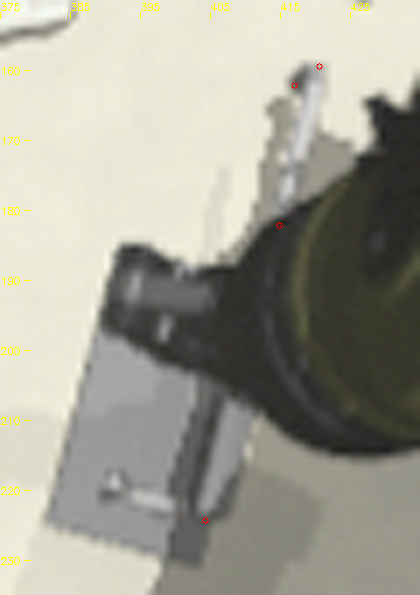

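Emit:
servo_tool(series=[{"claw": 255, "dp": [0, 0, 0.8], "delta_rot": [0, 0, 0]}, {"claw": 255, "dp": [0, 0, 0.8], "delta_rot": [0, 0, 0]}, {"claw": 255, "dp": [0, 0, 0.5], "delta_rot": [0, 0, 0]}, {"claw": 255, "dp": [0, 0, 0], "delta_rot": [0, 0, 0]}])

```text
clock: 23.48
tool_pos: [513.6, -192.6, 56.3]
ee_rot: [-0.0, 0.993, -0.121, -0.001]
ft_force: [-0.1, -0.5, -0.2]
opening: 7.0
```

Emit:
servo_tool(series=[{"claw": 255, "dp": [0, 0, 0.25], "delta_rot": [0, 0, 0]}, {"claw": 255, "dp": [0, 0, 0.25], "delta_rot": [0, 0, 0]}])

```text
clock: 23.72
tool_pos: [514.8, -193.0, 42.3]
ee_rot: [0.0, 0.993, -0.121, 0.001]
ft_force: [-0.4, 0.4, 0.0]
opening: 6.8
```

Emit:
servo_tool(series=[{"claw": 255, "dp": [0, 0, 0.2], "delta_rot": [0, 0, 0]}, {"claw": 255, "dp": [0, 0, 0.15], "delta_rot": [0, 0, 0]}])

```text
clock: 23.98
tool_pos: [514.3, -192.8, 31.3]
ee_rot: [0.0, 0.993, -0.121, -0.0]
ft_force: [0.2, 1.3, -0.7]
opening: 6.7
```

Emit:
servo_tool(series=[{"claw": 255, "dp": [0, 0, 0.07], "delta_rot": [0, 0, 0]}, {"claw": 255, "dp": [0, 0, 0.03], "delta_rot": [0, 0, 0]}])

```text
clock: 24.22
tool_pos: [514.3, -192.8, 28.5]
ee_rot: [0.0, 0.993, -0.121, -0.0]
ft_force: [1.2, -0.3, -0.3]
opening: 7.1
```

Emit:
servo_tool(series=[{"claw": 255, "dp": [0, 0, 0.04], "delta_rot": [0, 0, 0]}, {"claw": 255, "dp": [0, 0, 0], "delta_rot": [0, 0, 0]}])

```text
clock: 24.48
tool_pos: [514.3, -192.8, 27.4]
ee_rot: [0.0, 0.993, -0.121, 0.0]
ft_force: [0.4, -0.7, -0.8]
opening: 7.2
```

Emit:
servo_tool(series=[{"claw": 255, "dp": [0, 0, 0.03], "delta_rot": [0, 0, 0]}, {"claw": 255, "dp": [0, 0, 0], "delta_rot": [0, 0, 0]}])

```text
clock: 24.72
tool_pos: [514.4, -192.9, 26.9]
ee_rot: [0.0, 0.993, -0.121, 0.0]
ft_force: [-0.6, 0.1, 3.8]
opening: 7.1
```

Emit:
servo_tool(series=[{"claw": 255, "dp": [0, 0, 0.03], "delta_rot": [0, 0, 0]}, {"claw": 255, "dp": [0, 0, 0], "delta_rot": [0, 0, 0]}])

```text
clock: 24.98
tool_pos: [514.5, -192.8, 26.7]
ee_rot: [0.0, 0.993, -0.121, 0.0]
ft_force: [-2.4, 2.3, 10.9]
opening: 6.8
```

Emit:
servo_tool(newtons=20, series=[{"claw": 255, "dp": [0, 0, -0.02], "delta_rot": [0, 0, 0]}, {"claw": 255, "dp": [0, 0, 0], "delta_rot": [0, 0, 0]}, {"claw": 200, "dp": [0, 0, 0], "delta_rot": [0, 0, 0]}, {"claw": 100, "dp": [0, 0, 0], "delta_rot": [0, 0, 0]}, {"claw": 0, "dp": [0, 0, 0], "delta_rot": [0, 0, 0]}])

```text
clock: 25.6
tool_pos: [514.2, -192.8, 26.0]
ee_rot: [0.0, 0.993, -0.121, -0.0]
ft_force: [0.8, -0.2, 0.5]
opening: 54.2
```

Emit:
servo_tool(series=[{"claw": 0, "dp": [0, 0, 0], "delta_rot": [0, 0, 0]}, {"claw": 0, "dp": [0, 0, 0], "delta_rot": [0, 0, 0]}, {"claw": 0, "dp": [0, 0, 0], "delta_rot": [0, 0, 0]}])

```text
clock: 25.98
tool_pos: [514.3, -192.8, 26.2]
ee_rot: [0.0, 0.993, -0.121, 0.0]
ft_force: [-0.2, -0.5, -1.2]
opening: 85.3
```

```bash
python3 - <<'E'
from h import *
cv2.imwrite('pics/side10.png',robot.read_camera('side')[:,:,::-1])
crop('pics/side10.png','pics/side10z.png',335,135,80,75,8)
E
```

```text
(no output)
```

View pics/side10z.png

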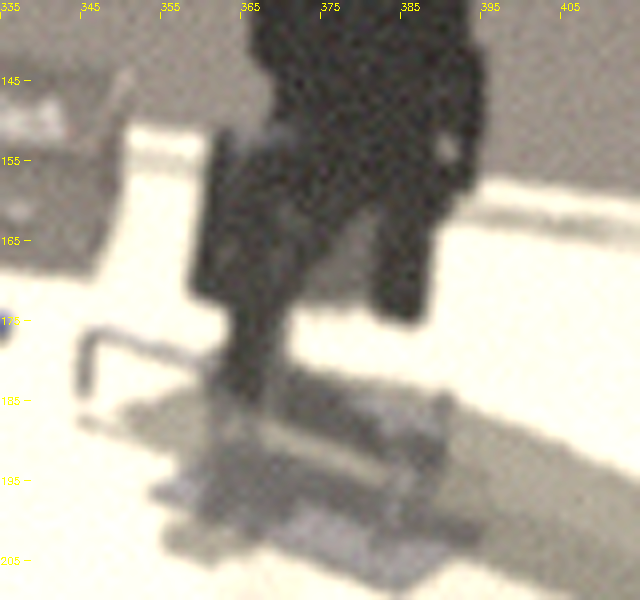

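Hook lies in the cradle as before. Retreat upward and away for a clear check.

Emit:
servo_tool(series=[{"claw": 0, "dp": [0, 0, -0.3], "delta_rot": [0, 0, 0]}, {"claw": 0, "dp": [0, 0, -0.8], "delta_rot": [0, 0, 0]}, {"claw": 0, "dp": [0, 0, -1], "delta_rot": [0, 0, 0]}, {"claw": 0, "dp": [0, 0, -1], "delta_rot": [0, 0, 0]}, {"claw": 0, "dp": [0, 0, -1], "delta_rot": [0, 0, 0]}])

```text
clock: 26.65
tool_pos: [514.2, -192.8, 150.8]
ee_rot: [0.0, 0.993, -0.121, 0.0]
ft_force: [0.3, -0.3, -0.1]
opening: 85.4
```

Emit:
servo_tool(series=[{"claw": 0, "dp": [0, 1, -1], "delta_rot": [0, 0, 0]}, {"claw": 0, "dp": [0, 1, 0], "delta_rot": [0, 0, 0]}, {"claw": 0, "dp": [0, 1, 0], "delta_rot": [0, 0, 0]}, {"claw": 0, "dp": [0, 1, 0], "delta_rot": [0, 0, 0]}, {"claw": 0, "dp": [0, 1, 0], "delta_rot": [0, 0, 0]}])

```text
clock: 27.28
tool_pos: [477.8, -339.3, 179.9]
ee_rot: [0.0, 0.993, -0.121, 0.0]
ft_force: [0.0, -0.3, -0.1]
opening: 85.6
```

Emit:
servo_tool(series=[{"claw": 0, "dp": [0, 1, 0], "delta_rot": [0, 0, 0]}, {"claw": 0, "dp": [-1, 1, 0], "delta_rot": [0, 0, 0]}, {"claw": 0, "dp": [-1, 1, 0], "delta_rot": [0, 0, 0]}, {"claw": 0, "dp": [-1, 1, 0], "delta_rot": [0, 0, 0]}, {"claw": 0, "dp": [0, 0, 0], "delta_rot": [0, 0, 0]}])

```text
clock: 27.9
tool_pos: [357.2, -436.1, 179.9]
ee_rot: [0.001, 0.992, -0.125, -0.001]
ft_force: [-0.3, -0.2, -0.6]
opening: 85.3
```

```bash
python3 - <<'E'
from h import *
for c in ('side','top'): cv2.imwrite(f'pics/{c}11.png',robot.read_camera(c)[:,:,::-1])
C=(514,-192.5,-.241);B=(684.8,29.6,-.017)
for c in ('side','top'):
    P=list(proj(c,frame(*C,[(105,0,13.5),(105,0,45),(50,0,45),(-50,0,45)])))+list(proj(c,frame(*B,[(-87,36,34),(-87,-36,34),(-93,36,34),(-93,-36,34)])))
    crop(f'pics/{c}11.png',f'pics/{c}11a.png',*((335,160,70,55,10) if c=='side' else (375,160,50,75,8)),P)
    crop(f'pics/{c}11.png',f'pics/{c}11b.png',*((280,185,50,55,10) if c=='side' else (280,140,75,50,10)),P)
o=robot.get_obs();print(o['clock'],o['tool_pos'],o['joint_vel'].round(3))
E
```

```text
28.0 [ 362.08150631 -433.27738175  179.75810996] [-0.029  0.006 -0.026 -0.009 -0.003 -0.003  0.001]
```

View pics/side11a.png

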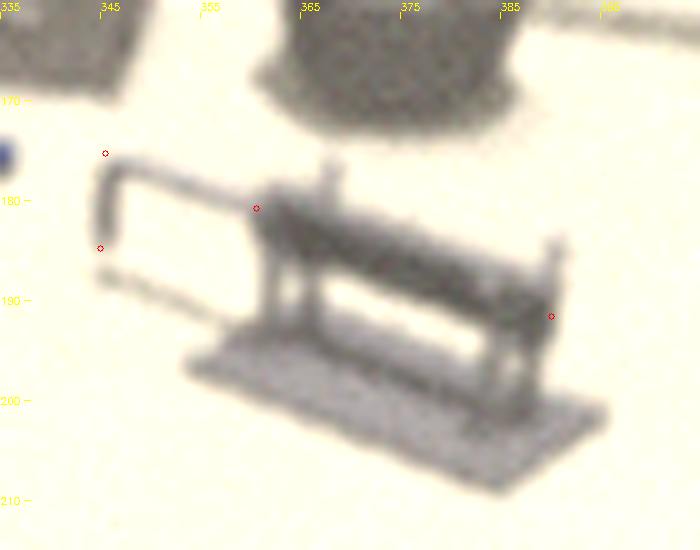

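View pics/top11a.png

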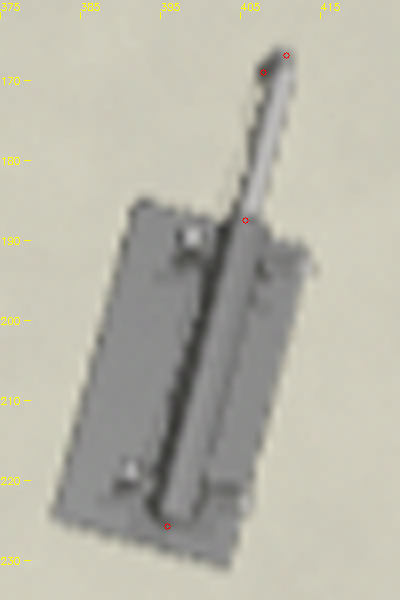

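View pics/side11b.png

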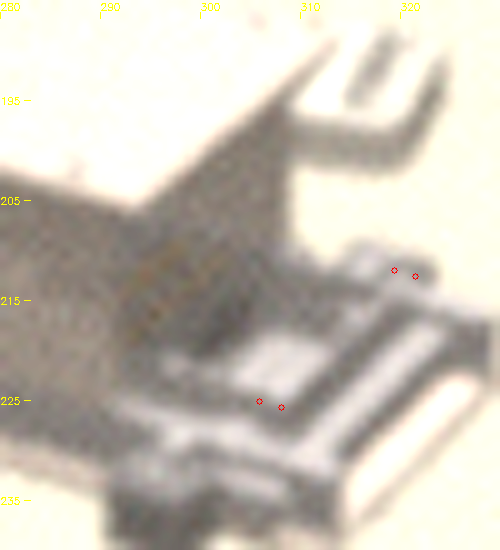

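View pics/top11b.png

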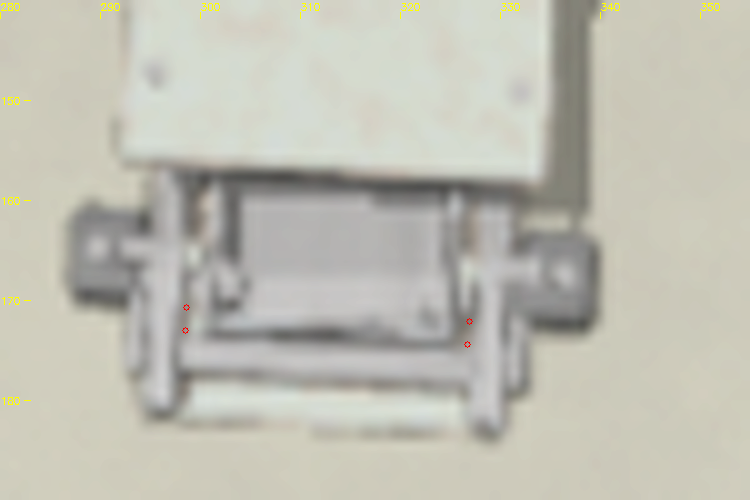

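View pics/top11.png

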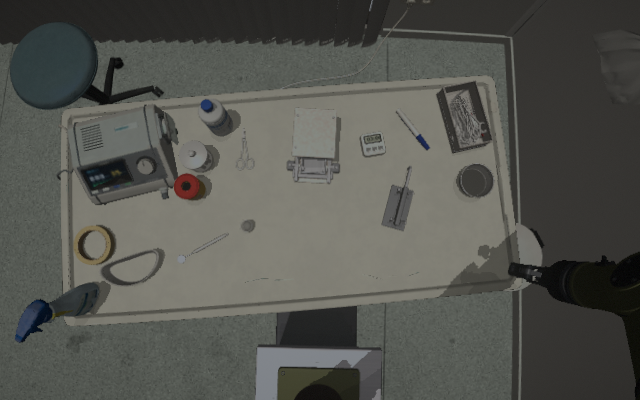

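Emit:
servo_tool(series=[{"claw": 0, "dp": [0, 0, 0], "delta_rot": [0, 0, 0]}, {"claw": 0, "dp": [0, 0, 0], "delta_rot": [0, 0, 0]}, {"claw": 0, "dp": [0, 0, 0], "delta_rot": [0, 0, 0]}])

```text
clock: 28.38
tool_pos: [362.7, -432.8, 179.2]
ee_rot: [-0.0, 0.993, -0.12, 0.0]
ft_force: [-0.0, -0.5, 0.6]
opening: 85.0
```

```bash
python3 - <<'E'
from station import robot
print(robot.get_obs()['joint_vel'].round(3)); print(robot.finish_job())
E
```

```text
[ 0.005 -0.001  0.004 -0.     0.001  0.     0.   ]
the job is handed in; nothing more can be done
None
```

I hooked the tray, drew it past the rollers (they gave at about 5 N) and onto the front stop, then put the hook back in its cradle. The job was handed in at about 28.4 s of the 64 s allowed.

- **Pull on the stop:** I held the tray there for about 1.3 s. Readings ran from 12.3 to 13.9 N along the track, roughly 14 to 15 N in all once the downward part is counted. None came near 20 N.
- **Tray:** the last pictures show it up against the stop bar with its front wall about where a seated tray's should be. Judged from the hook's position at the stop, its origin was about 55 mm in front of the bay's origin, inside the allowed 45.5 to 62.5 mm.
- **Hook:** it lies in the cradle and looks the same as in the starting pictures. While gripped it looked pitched down by roughly 0.03 to 0.05 rad, so I raised it 4 mm before going over the tray's front wall. It seated normally on return.
- **Bystanders and fingers:** nothing else on the trolley looks moved, and the fingers stayed clear of the tray.
- **What disagreed:** the gripper read an opening of 7 mm on the 12 mm handle at 110 N, but the grip held. The two cameras differed by 2 to 5 mm on the bay and cradle positions, which did no harm.

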